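Lay out the sharpening stones

TASK

Get the bench ready for sharpening: take the stack of stones apart and lay the small green dressing stone flat in the blue metal drip tray, the cream fine stone in the short dark holder and the terracotta medium stone in the long pale holder, each flat, straight and centred on the board between the two end stops. Lay the dark grey coarse stone lengthwise on the sloped ramp, centred across it, flat on the deck and resting down against the lip at its low end. Stones chip easily, so set them down without dropping or toppling them, and do not disturb the small plane and the sanding block lying behind the work.

Things in the scene. Friction and masses are not known exactly. Their poses are not given: they have to be found in the camera images.
- dressing_stone: Small green block, 76 x 38 x 22 mm (x, y, z), 0.12 kg, top of the stack. Every stone is a plain block with its origin at the centre of its underside, x along its length, y across, z up; it may lie either way round (half turn).
- fine_stone: Cream-coloured fine stone, 124 x 46 x 20 mm, 0.23 kg, second from the top; the green stone lies on it.
- medium_stone: Terracotta (red-brown) medium stone, 150 x 54 x 24 mm, 0.38 kg, third from the top; the cream stone lies on it.
- coarse_stone: Dark grey coarse stone, 176 x 60 x 26 mm, 0.55 kg, at the bottom of the stack, flat on the bench. The stones above lie roughly centred and parallel (offsets up to 6 mm, turns up to 0.12 rad each), each smaller than the one below, so a rim of each shows from above. The stack is 92 mm high.
- drip_tray_seat (a point): Centre of the inner floor of the fixed shallow blue enamelled metal tray: 150 x 124 mm outside, walls 4 mm thick and 13 mm high, floor 4 mm above the bench. x along its length, z up.
- short_holder_seat (a point): Short dark-brown wooden holder (fixed): this point is the middle of its board's top, 16 mm above the bench, where the fine stone's underside centre belongs; x along it, z up. Board 184 x 82 mm; across each end a stop 10 mm high, 140 mm between the stops (8 mm play at each end of the fine stone; the stops' upper 3 mm step back 6 mm). Long sides open.
- long_holder_seat (a point): Long pale wooden holder (fixed): the same point, 16 mm above the bench, where the medium stone's underside centre belongs; x along it, z up. Board 210 x 82 mm, 166 mm between the stops (8 mm play at each end), otherwise like the short holder.
- ramp_seat (a point): Ramp: fixed wooden stand 84 mm wide, sloping 20 degrees down away from the robot. Point on mid-deck, 55 mm above the bench, where the coarse stone's underside centre is when against the lip. Tilted frame: x up the slope, z the deck's normal. Lip across the low end, inner face at x = -88 mm, 12 mm high; deck ends at x = +106 mm. No side walls. Waxed: a stone let go slides to the lip.
- plane_small: Bystander: small wooden hand plane, 50 x 150 x 74 mm, standing behind the work at the left. Origin at the centre of its underside. Not to be disturbed.
- sanding_block: Bystander: brown cork sanding block, 63 x 101 x 33 mm, lying behind the work at the right. Origin at the centre of its underside. Not to be disturbed.
Mind the look-alikes: they are no part of the job. Of the things like the fine_stone, leave any that is yellow; of the rest the larger one is meant.

How it is judged:
At the end, for the whole second after the job is handed in: All released and at rest: dressing stone flat on the tray floor; fine and medium stones flat in their own holders between the stops (15 mm across, 0.15 rad); coarse stone flat on the deck, its end within 7 mm of the lip, within 13 mm of the middle across, turned under 0.1 rad (x of dressing_stone in the frame of drip_tray_seat between -0.055 and 0.055 m and y of dressing_stone in the frame of drip_tray_seat between -0.045 and 0.045 m and z of dressing_stone in the frame of drip_tray_seat between -0.003 and 0.003 m and angle between the z axis of dressing_stone and the z axis of drip_tray_seat, either way round below 0.06 rad and linear speed of each of dressing_stone, fine_stone, medium_stone, coarse_stone below 0.02 m/s and angular speed of each of dressing_stone, fine_stone, medium_stone, coarse_stone below 0.2 rad/s and x of fine_stone in the frame of short_holder_seat between -0.012 and 0.012 m and y of fine_stone in the frame of short_holder_seat between -0.015 and 0.015 m and z of fine_stone in the frame of short_holder_seat between -0.003 and 0.003 m and angle between the z axis of fine_stone and the z axis of short_holder_seat, either way round below 0.06 rad and angle between the x axis of fine_stone and the x axis of short_holder_seat, either way round below 0.15 rad and x of medium_stone in the frame of long_holder_seat between -0.012 and 0.012 m and y of medium_stone in the frame of long_holder_seat between -0.015 and 0.015 m and z of medium_stone in the frame of long_holder_seat between -0.003 and 0.003 m and angle between the z axis of medium_stone and the z axis of long_holder_seat, either way round below 0.06 rad and angle between the x axis of medium_stone and the x axis of long_holder_seat, either way round below 0.15 rad and x of coarse_stone in the frame of ramp_seat between -0.007 and 0.007 m and y of coarse_stone in the frame of ramp_seat between -0.013 and 0.013 m and z of coarse_stone in the frame of ramp_seat between -0.003 and 0.003 m and angle between the z axis of coarse_stone and the z axis of ramp_seat, either way round below 0.06 rad and angle between the x axis of coarse_stone and the x axis of ramp_seat, either way round below 0.1 rad); the robot touches nothing.
It fails at once if a stone topples (tilts by more than 40 degrees) (angle between any of dressing_stone, fine_stone, medium_stone, coarse_stone's own z axis and vertical above 0.7 rad).
It fails at once if a stone is dropped (falls faster than 0.6 m/s out of the fingers, about 18 mm) ((linear speed of dressing_stone above 0.6 m/s and contact force between dressing_stone and the fingers below 0.2 N) or (linear speed of fine_stone above 0.6 m/s and contact force between fine_stone and the fingers below 0.2 N) or (linear speed of medium_stone above 0.6 m/s and contact force between medium_stone and the fingers below 0.2 N) or (linear speed of coarse_stone above 0.6 m/s and contact force between coarse_stone and the fingers below 0.2 N)).
It fails at once if the plane or the sanding block is moved by more than 20 mm (distance of any of plane_small, sanding_block from where it was at the start of the episode above 0.02 m).
It also fails if it takes over 112 s, if anything falls off the work surface, if the arm or the gripper's body presses on something with over 40 N, if the wrist force passes 120 N, or if a joint passes its speed limit or range.

ROBOT

A 6-joint arm with a two-finger parallel gripper is mounted at the origin on a cart in front of the work surface, level with it; the furniture and walls round the work are solid. World frame = base frame: x ahead of the robot, y to its left, z up, the work surface at z = 0. Lengths are in m, angles in rad, forces in N, time in s.
With the tool pointing down it reaches from about 0.325 to 0.875 m from the base axis. Payload 4.4 kg.
Tool frame: the origin (TCP) lies at the very end of the fingers, on their centre line; the grasp point (between the pads) lies behind it (env.tcp_to_grasp is the z of the grasp point in the tool frame, in m); z points along the fingers, y is the line along which they close (so a half turn about z gives the same grasp; the last joint's range is limited). The gripper opens to 85 mm and grips with 20 to 120 N. Pads are 22 mm wide; open, the fingers measure 114 mm over their backs; the gripper's body (76 mm by 85 mm) begins 54 mm behind the grasp point. The pads swing forward as they close: fully open they stand 13 mm farther back than shut.
Start: joints at [-1.466, 0.207, 1.542, -0, 1.393, -0.15], TCP at [0.145, -0.556, 0.231] pointing down, gripper open.
Joint ranges: [-2.73, 2.73], [-0.86, 2.22], [0.23, 2.46], [-1.11, 4.25], [0.08, 2.63], [-2.82, 2.82]. Speed limits (rad/s): [2.79, 2.79, 3.14, 3.14, 3.14, 3.14].

INTERFACE

Orientations are given as a 3x3 rotation matrix whose columns are the frame's x, y, z axes.
In Python, from rig import status, optics, workorder, env gives the robot as it stands.
- The arm moves only by the shell command python3 -m handwheel 'ROWS' [FORCE]. ROWS is JSON, a list of rows, each an object of numbers: "ax", "ay", "az": the turn, a rotation vector about the world's x, y, z in degrees; "dx", "dy", "dz": the shift along the world's x, y, z in cm; "hand": the finger opening in cm, from 0 to 8.54. In form: [{"ax": .., "ay": .., "az": .., "dx": .., "dy": .., "dz": .., "hand": ..}, ...]. A call has 1 to 12 rows; each row is the pose to reach, as a shift and turn from the pose commanded when the call began; what a row does not reach only later rows make up. A row lasts 1/12 s, in which the tool goes at most 41.7 mm and 7.16 degrees, less where a joint would pass 70% of its speed; a pose out of reach is approached as far as the arm can. A call with a gripper value outside its range is refused whole. The fingers move at their own pace and stop on an object; FORCE is the grip in N (left out, the last holds). Time passes only in rows, so rows that repeat a pose let the fingers close. It gives the time, the measured TCP pose, the force, the opening and the grip force at its end, in the units of the state.
- status.sense(): the state, without advancing time (a new reading comes with each control period).
- optics.read_camera(name): name is "scene" or "top"; returns the picture (384x512x3 uint8, blue, green, red); there is no depth.
- optics.camera_info(name): a dict with "K" (3x3 intrinsics, pixels), "R" (3x3) and "t" (3): a world point X has camera coordinates R X + t. Camera axes: x right, y down, z forward; pixel columns grow to the right and rows downward; lengths in m; the calibration is good to about 2 mm. A picture is of the moment at which its call begins. camera_info takes no time and is no camera call.
- workorder.finish_job(): hands the job in; it is judged then, once.
The state is a dict: "time": time; "joint_pos": joint angles; "qvel": joint speeds; "tau": joint torques, N m; "tool_pos": TCP position; "tcp_rot": TCP orientation; "wrist_force": force on the tool from outside, world axes, zero at the start; "moment": the same for the moment, N m; "gripper_width": finger opening in m; "finger_force": force on a finger pad.
Only numpy, scipy, OpenCV 4.12 (cv2) and the standard library are available. Lean on these libraries where they do the work, as an engineer would, in place of code of your own. Each camera call takes 0.05 s, during which the arm holds its last target. There are 200 camera calls.

## Working session

There is one attempt and no reset: what is moved stays moved. The work goes in short steps, Python scripts to look and compute and a shell command to move; the robot and the scene stay as the last step left them, time stands still between calls to the robot, and variables do not carry over. Pictures are saved under pics/ and viewed, at most 14 in all, crops included, and the job is handed in when it is done.

```bash
mkdir -p pics; ls
python3 - <<'E'
from rig import status,optics,env
import cv2
print(status.sense()); print(env.tcp_to_grasp)
for n in("scene","top"):
    im=optics.read_camera(n); cv2.imwrite(f"pics/{n}0.png",im); print(n,optics.camera_info(n))
E
```

```text
pics
{'time': 0.0, 'joint_pos': array([-1.46548859e+00,  2.07447812e-01,  1.54297373e+00,  2.12088359e-05,
        1.39346343e+00, -1.50515522e-01]), 'qvel': array([-0.00036462,  0.0007957 , -0.00019217, -0.00085287,  0.00074486,
       -0.000262  ]), 'tau': array([-8.29002856e-04, -3.83036363e+01, -2.91596299e+01, -3.46257211e-04,
        1.05639186e-02, -5.57667406e-06]), 'tool_pos': array([ 0.14540586, -0.55553208,  0.23010057]), 'tcp_rot': array([[ 9.67456298e-01,  2.53038066e-01, -2.20191657e-04],
       [ 2.53037899e-01, -9.67453676e-01,  2.28180741e-03],
       [ 3.64358904e-04, -2.26326578e-03, -9.99997372e-01]]), 'wrist_force': array([-0.33711435,  0.53816808, -0.93026791]), 'moment': array([-0.0316769 ,  0.01391123, -0.03442697]), 'finger_force': 0.0, 'gripper_width': 0.08566687562414298}
-0.0187
scene {'K': array([[367.41372809,   0.        , 253.05485021],
       [  0.        , 367.41372809, 193.41865932],
       [  0.        ,   0.        ,   1.        ]]), 'R': array([[-0.57052648, -0.82117219,  0.01325817],
       [-0.36255764,  0.23734369, -0.90123245],
       [ 0.73692028, -0.51898382, -0.43313311]]), 't': array([0.25237652, 0.21838132, 0.84643468])}
top {'K': array([[376.7149324 ,   0.        , 260.61186881],
       [  0.        , 376.7149324 , 191.3551774 ],
       [  0.        ,   0.        ,   1.        ]]), 'R': array([[ 0.00961232, -0.99955094, -0.02838177],
       [-0.9938198 , -0.00641052, -0.11082019],
       [ 0.11058848,  0.0292716 , -0.99343513]]), 't': array([0.01379086, 0.46369044, 0.99026584])}
```

View pics/scene0.png

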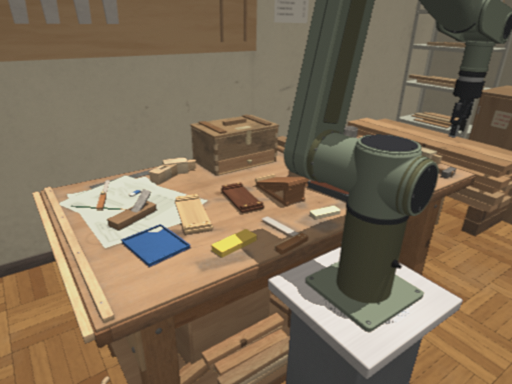

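View pics/top0.png

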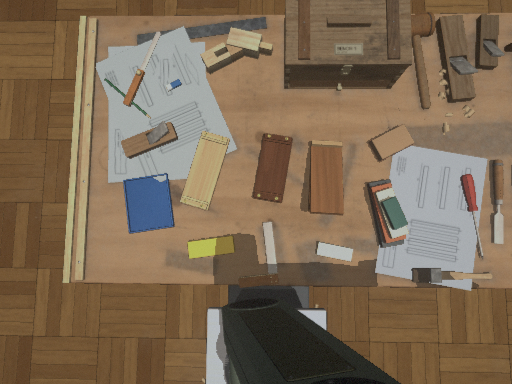

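The scene view shows the overall layout. In the top view the stack is near (390,212), tray (149,203), long holder (205,170), short holder (273,168), ramp (326,177), plane (150,140) and cork block (392,142). The loose yellow and cream blocks near the front edge are the look-alikes.

Run:
```python
import cv2,numpy as np
im=cv2.imread("pics/top0.png")
a=cv2.resize(im[120:240,110:350],None,fx=3.3,fy=3.3,interpolation=cv2.INTER_CUBIC)[:396]
b=cv2.resize(im[165:260,355:425],None,fx=6,fy=6,interpolation=cv2.INTER_CUBIC)
cv2.imwrite("pics/a.png",a);cv2.imwrite("pics/b.png",b)
for p in [(395,215),(399,222),(381,200),(403,238),(377,200),(375,190),(385,240),(384,192),(149,203),(205,170),(273,168),(326,177),(300,200),(235,200)]: print(p,im[p[1],p[0]],cv2.cvtColor(im[p[1]:p[1]+1,p[0]:p[0]+1],cv2.COLOR_BGR2HSV)[0,0])
```

```text
(395, 215) [100 111  85] [ 77  60 111]
(399, 222) [101 110  85] [ 79  58 110]
(381, 200) [104 124 131] [ 22  53 131]
(403, 238) [ 86 114 175] [  9 130 175]
(377, 200) [57 66 75] [15 61 75]
(375, 190) [ 78 107 173] [  9 140 173]
(385, 240) [47 55 77] [ 8 99 77]
(384, 192) [179 191 186] [ 43  16 191]
(149, 203) [142  97  65] [108 138 142]
(205, 170) [112 153 181] [ 18  97 181]
(273, 168) [ 49  70 103] [ 12 134 103]
(326, 177) [ 59  88 124] [ 13 134 124]
(300, 200) [ 97 131 164] [ 15 104 164]
(235, 200) [ 93 126 157] [ 15 104 157]
```

View pics/a.png

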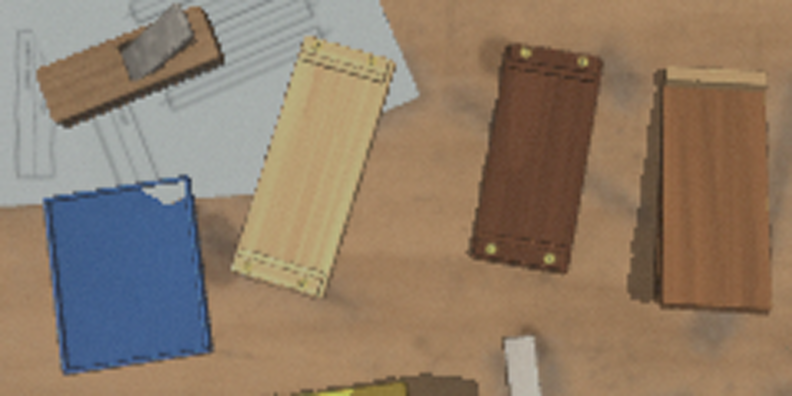

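View pics/b.png

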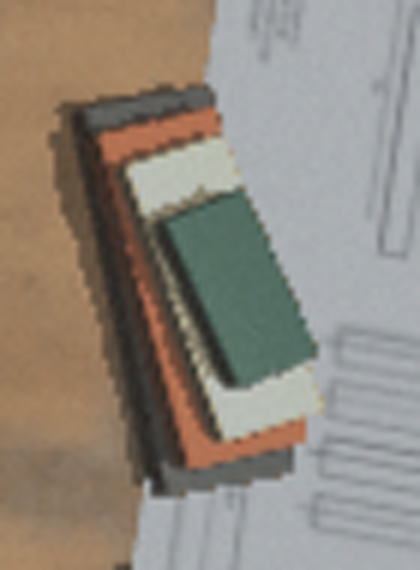

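Crop a shows the tray, pale long holder, dark short holder and ramp, with the lip at the ramp's top (far) end. Crop b shows all four stones' top faces with readable corners. I'll cast rays through these corners onto each top's height.

```bash
cat > h.py <<'E'
import numpy as np
from rig import optics
def ray(px,z,cam="top"):
    c=optics.camera_info(cam);R,t=c["R"],c["t"]
    o=-R.T@t; d=R.T@np.linalg.solve(c["K"],[*px,1]); return o+d*(z-o[2])/d[2]
def fit(pts,z,s,off,L,W,cam="top"):
    """pts: 4 crop corners in order: end1 a, end1 b, end2 b, end2 a (far left, far right, near right, near left)"""
    z=np.broadcast_to(z,4)
    P=np.array([ray((np.array(p)+.5)/s-.5+off,k,cam) for p,k in zip(pts,z)])[:,:2]
    M=np.array([[L,W],[L,-W],[-L,-W],[-L,W]])/2
    c=P.mean(0);H=M.T@(P-c); a=np.arctan2(H[0,1]-H[1,0],H[0,0]+H[1,1])
    R=np.array([[np.cos(a),-np.sin(a)],[np.sin(a),np.cos(a)]])
    e=np.linalg.norm(P-c-M@R.T,axis=1); l=[np.linalg.norm(P[i]-P[(i+1)%4]) for i in range(4)]
    return c.round(4),round(np.degrees(a),1),"res mm",(e*1e3).round(1),"sides",(np.array(l)*1e3).round(0)
E
python3 - <<'E'
from h import *
A=(3.3,(110,120));B=(6,(355,165))
print("green",fit([(160,220),(243,188),(318,353),(237,388)],.092,*B,.076,.038))
print("cream",fit([(124,172),(233,137),(322,408),(220,440)],.070,*B,.124,.046))
print("terra",fit([(98,137),(218,107),(305,440),(185,467)],.050,*B,.150,.054))
print("dark",fit([(80,112),(212,85),(295,472),(153,492)],.026,*B,.176,.060))
print("long",fit([(303,37),(396,62),(323,298),(232,270)],.026,*A,.210,.082))
print("short",fit([(506,42),(603,58),(567,273),(470,255)],.026,*A,.184,.082))
print("tray",fit([(45,199),(189,177),(213,352),(65,374)],.013,*A,.150,.124))
print("ramp",fit([(665,86),(768,89),(770,311),(658,307)],[.0362,.0362,.0913,.0913],*A,(.088+.106)*np.cos(np.radians(20))+.004,.084))
E
```

```text
green (array([ 0.4058, -0.3171]), np.float64(22.9), 'res mm', array([0.5, 1.3, 1.2, 0.9]), 'sides', array([37., 74., 37., 75.]))
cream (array([ 0.4065, -0.318 ]), np.float64(17.4), 'res mm', array([3.1, 2.6, 2.7, 2.3]), 'sides', array([ 49., 119.,  45., 119.]))
terra (array([ 0.4084, -0.3143]), np.float64(13.2), 'res mm', array([2.2, 1. , 1.8, 1.7]), 'sides', array([ 54., 147.,  53., 146.]))
dark (array([ 0.4088, -0.3144]), np.float64(10.0), 'res mm', array([3. , 0.9, 1.7, 3. ]), 'sides', array([ 60., 174.,  63., 170.]))
long (array([0.5216, 0.1705]), np.float64(-15.6), 'res mm', array([3.4, 2.8, 2.9, 4.1]), 'sides', array([ 81., 205.,  79., 203.]))
short (array([ 0.5305, -0.0134]), np.float64(-9.2), 'res mm', array([1.4, 1.8, 1.1, 2.5]), 'sides', array([ 82., 181.,  80., 180.]))
tray (array([0.4311, 0.3259]), np.float64(9.4), 'res mm', array([0.8, 1.7, 0.6, 1.6]), 'sides', array([123., 148., 124., 148.]))
ramp (array([ 0.4942, -0.1539]), np.float64(-3.3), 'res mm', array([2.5, 0.4, 2.4, 0.7]), 'sides', array([ 84., 184.,  84., 184.]))
```

```bash
python3 -m handwheel '[{"dx":26.1,"dy":23.9,"dz":0,"az":8.2,"hand":7},{"dx":26.1,"dy":23.9,"dz":0,"az":8.2,"hand":7},{"dx":26.1,"dy":23.9,"dz":0,"az":8.2,"hand":7},{"dx":26.1,"dy":23.9,"dz":0,"az":8.2,"hand":7},{"dx":26.1,"dy":23.9,"dz":0,"az":8.2,"hand":7},{"dx":26.1,"dy":23.9,"dz":0,"az":8.2,"hand":7},{"dx":26.1,"dy":23.9,"dz":0,"az":8.2,"hand":7},{"dx":26.1,"dy":23.9,"dz":0,"az":8.2,"hand":7},{"dx":26.1,"dy":23.9,"dz":-2,"az":8.2,"hand":7},{"dx":26.1,"dy":23.9,"dz":-6,"az":8.2,"hand":7},{"dx":26.1,"dy":23.9,"dz":-9,"az":8.2,"hand":7},{"dx":26.1,"dy":23.9,"dz":-9,"az":8.2,"hand":7}]' 30
python3 - <<'E'
from rig import status
s=status.sense(); print(s);
E
```

```text
{'time': 0.1, 'joint_pos': array([-1.46554359e+00,  2.07372523e-01,  1.54284456e+00, -2.98694825e-05,
        1.39351643e+00, -1.50495449e-01]), 'qvel': array([ 1.18876008e-03, -7.35572329e-04, -1.71156006e-03, -3.54186294e-05,
        1.63865342e-03, -1.35994878e-03]), 'tau': array([-3.96968380e-04, -3.84090292e+01, -2.92548770e+01, -2.28519971e-04,
        4.92048624e-03, -1.54459059e-05]), 'tool_pos': array([ 0.14536492, -0.55559297,  0.23020459]), 'tcp_rot': array([[ 9.67472996e-01,  2.52974184e-01, -2.54154356e-04],
       [ 2.52974143e-01, -9.67470704e-01,  2.12592530e-03],
       [ 2.91917322e-04, -2.12106980e-03, -9.99997708e-01]]), 'wrist_force': array([ 0.14008172, -0.03556633, -0.26232513]), 'moment': array([ 0.07089197,  0.01456684, -0.01219528]), 'finger_force': 0.0, 'gripper_width': 0.08527540830194566}schema error: expected keys ax, ay, az, dx, dy, dz, hand
```

```bash
python3 -m handwheel '[{"ax":0,"ay":0,"az":8.2,"dx":26.1,"dy":23.9,"dz":0,"hand":7},{"ax":0,"ay":0,"az":8.2,"dx":26.1,"dy":23.9,"dz":0,"hand":7},{"ax":0,"ay":0,"az":8.2,"dx":26.1,"dy":23.9,"dz":0,"hand":7},{"ax":0,"ay":0,"az":8.2,"dx":26.1,"dy":23.9,"dz":0,"hand":7},{"ax":0,"ay":0,"az":8.2,"dx":26.1,"dy":23.9,"dz":0,"hand":7},{"ax":0,"ay":0,"az":8.2,"dx":26.1,"dy":23.9,"dz":0,"hand":7},{"ax":0,"ay":0,"az":8.2,"dx":26.1,"dy":23.9,"dz":0,"hand":7},{"ax":0,"ay":0,"az":8.2,"dx":26.1,"dy":23.9,"dz":0,"hand":7},{"ax":0,"ay":0,"az":8.2,"dx":26.1,"dy":23.9,"dz":-2,"hand":7},{"ax":0,"ay":0,"az":8.2,"dx":26.1,"dy":23.9,"dz":-6,"hand":7},{"ax":0,"ay":0,"az":8.2,"dx":26.1,"dy":23.9,"dz":-9,"hand":7},{"ax":0,"ay":0,"az":8.2,"dx":26.1,"dy":23.9,"dz":-9,"hand":7}]' 30
cat >> h.py <<'E'
def say():
    from rig import status
    s=status.sense(); R=s["tcp_rot"]
    print(round(s["time"],2),s["tool_pos"].round(4),"yaw",np.degrees(np.arctan2(R[1,0],R[0,0])).round(2),"z",R[:,2].round(3),"w",s["gripper_width"].round(4),"F",round(s["finger_force"],1),s["wrist_force"].round(1),"q",s["joint_pos"].round(2))
E
python3 -c "from h import *;say()"
```

```text
time: 1.1
tool_pos: [0.4028, -0.3121, 0.1342]
tcp_rot: [[0.921, 0.39, -0.01], [0.39, -0.921, 0.011], [-0.005, -0.014, -1.0]]
wrist_force: [-1.4, 0.3, -1.3]
gripper_width: 0.07
finger_force: 0.0Traceback (most recent call last):
  File "<string>", line 1, in <module>
    from h import *;say()
                    ~~~^^
  File "h.py", line 18, in say
    print(round(s["time"],2),s["tool_pos"].round(4),"yaw",np.degrees(np.arctan2(R[1,0],R[0,0])).round(2),"z",R[:,2].round(3),"w",s["gripper_width"].round(4),"F",round(s["finger_force"],1),s["wrist_force"].round(1),"q",s["joint_pos"].round(2))
                                                                                                                                 ^^^^^^^^^^^^^^^^^^^^^^^^
AttributeError: 'float' object has no attribute 'round'
```

```bash
sed -i 's/s\["gripper_width"\].round(4)/round(s["gripper_width"],4)/' h.py; python3 -m handwheel '[{"ax":0,"ay":0,"az":0,"dx":0,"dy":0,"dz":-3,"hand":7},{"ax":0,"ay":0,"az":0,"dx":0,"dy":0,"dz":-3,"hand":7},{"ax":0,"ay":0,"az":0,"dx":0,"dy":0,"dz":-3,"hand":7},{"ax":0,"ay":0,"az":0,"dx":0,"dy":0,"dz":-3,"hand":7}]' >/dev/null;python3 -c "from h import *;say()"; python3 -m handwheel '[{"ax":0,"ay":0,"az":0,"dx":0,"dy":0,"dz":0,"hand":7},{"ax":0,"ay":0,"az":0,"dx":0,"dy":0,"dz":0,"hand":7},{"ax":0,"ay":0,"az":0,"dx":0,"dy":0,"dz":0,"hand":7}]' >/dev/null;python3 -c "from h import *;say()"
```

```text
1.43 [ 0.407  -0.3184  0.1131] yaw 22.82 z [ 0.001 -0.002 -1.   ] w 0.0701 F 0.0 [0.4 0.3 0.4] q [-0.83  0.21  1.8  -0.    1.13  0.34]
1.68 [ 0.4071 -0.3182  0.1128] yaw 22.84 z [ 0.002 -0.002 -1.   ] w 0.0698 F 0.0 [ 0.  -0.2  0.7] q [-0.83  0.21  1.8   0.    1.13  0.34]
```

```bash
python3 -m handwheel '[{"ax":0,"ay":0,"az":0,"dx":-0.1,"dy":0.1,"dz":-1.5,"hand":7},{"ax":0,"ay":0,"az":0,"dx":-0.1,"dy":0.1,"dz":-3,"hand":7},{"ax":0,"ay":0,"az":0,"dx":-0.1,"dy":0.1,"dz":-4.1,"hand":7},{"ax":0,"ay":0,"az":0,"dx":-0.1,"dy":0.1,"dz":-4.1,"hand":7},{"ax":0,"ay":0,"az":0,"dx":-0.1,"dy":0.1,"dz":-4.1,"hand":5},{"ax":0,"ay":0,"az":0,"dx":-0.1,"dy":0.1,"dz":-4.1,"hand":4.4},{"ax":0,"ay":0,"az":0,"dx":-0.1,"dy":0.1,"dz":-4.1,"hand":3},{"ax":0,"ay":0,"az":0,"dx":-0.1,"dy":0.1,"dz":-4.1,"hand":3},{"ax":0,"ay":0,"az":0,"dx":-0.1,"dy":0.1,"dz":-4.1,"hand":3},{"ax":0,"ay":0,"az":0,"dx":-0.1,"dy":0.1,"dz":-4.1,"hand":3},{"ax":0,"ay":0,"az":0,"dx":-0.1,"dy":0.1,"dz":-4.1,"hand":3}]' 30 >/dev/null;python3 -c "from h import *;say()"
```

```text
2.6 [ 0.4063 -0.3172  0.0714] yaw 22.86 z [ 0.002 -0.002 -1.   ] w 0.0377 F 31.9 [ 0.  -1.   5.3] q [-0.83  0.27  1.82  0.    1.04  0.34]
```

```bash
python3 -m handwheel '[{"ax":0,"ay":0,"az":0,"dx":0,"dy":0,"dz":1,"hand":3},{"ax":0,"ay":0,"az":0,"dx":0,"dy":0,"dz":4,"hand":3},{"ax":0,"ay":0,"az":0,"dx":0,"dy":0,"dz":7,"hand":3},{"ax":0,"ay":0,"az":0,"dx":0,"dy":3,"dz":9,"hand":3},{"ax":0,"ay":0,"az":-2,"dx":0,"dy":7,"dz":9,"hand":3},{"ax":0,"ay":0,"az":-4,"dx":1,"dy":11,"dz":9,"hand":3},{"ax":0,"ay":0,"az":-6,"dx":1,"dy":15,"dz":9,"hand":3},{"ax":0,"ay":0,"az":-8,"dx":1,"dy":19,"dz":9,"hand":3},{"ax":0,"ay":0,"az":-10,"dx":1.5,"dy":23,"dz":9,"hand":3},{"ax":0,"ay":0,"az":-12,"dx":1.5,"dy":27,"dz":9,"hand":3},{"ax":0,"ay":0,"az":-13.5,"dx":2,"dy":31,"dz":9,"hand":3},{"ax":0,"ay":0,"az":-13.5,"dx":2,"dy":35,"dz":9,"hand":3}]' 30 >/dev/null;python3 -c "from h import *;say()"
python3 -m handwheel '[{"ax":0,"ay":0,"az":0,"dx":0,"dy":4,"dz":0,"hand":3},{"ax":0,"ay":0,"az":0,"dx":0,"dy":8,"dz":0,"hand":3},{"ax":0,"ay":0,"az":0,"dx":0,"dy":12,"dz":0,"hand":3},{"ax":0,"ay":0,"az":0,"dx":0,"dy":16,"dz":0,"hand":3},{"ax":0,"ay":0,"az":0,"dx":0.5,"dy":20,"dz":0,"hand":3},{"ax":0,"ay":0,"az":0,"dx":0.5,"dy":24,"dz":0,"hand":3},{"ax":0,"ay":0,"az":0,"dx":0.5,"dy":27,"dz":0,"hand":3},{"ax":0,"ay":0,"az":0,"dx":0.5,"dy":29.3,"dz":-2,"hand":3},{"ax":0,"ay":0,"az":0,"dx":0.5,"dy":29.3,"dz":-6,"hand":3},{"ax":0,"ay":0,"az":0,"dx":0.5,"dy":29.3,"dz":-10,"hand":3},{"ax":0,"ay":0,"az":0,"dx":0.5,"dy":29.3,"dz":-12,"hand":3},{"ax":0,"ay":0,"az":0,"dx":0.5,"dy":29.3,"dz":-12,"hand":3}]' 30 >/dev/null;python3 -c "from h import *;say()"
```

```text
3.6 [0.4248 0.0357 0.1604] yaw 9.29 z [-0.  0. -1.] w 0.0376 F 31.1 [ 0.6 -0.3 -1.6] q [-0.12 -0.04  1.96  0.    1.22  1.29]
4.6 [0.4245 0.3238 0.0342] yaw 9.39 z [-0.013 -0.007 -1.   ] w 0.0372 F 31.0 [-0.7 -0.2 -2.6] q [ 0.49  0.38  1.78 -0.    1.    1.9 ]
```

```bash
python3 -m handwheel '[{"ax":0,"ay":0,"az":0,"dx":0,"dy":0,"dz":0,"hand":3},{"ax":0,"ay":0,"az":0,"dx":0,"dy":0,"dz":0,"hand":3},{"ax":0,"ay":0,"az":0,"dx":0,"dy":0,"dz":0,"hand":3}]' 30 >/dev/null;python3 -c "from h import *;say()"
```

```text
4.85 [0.4325 0.3276 0.0428] yaw 9.34 z [ 0.004  0.002 -1.   ] w 0.0372 F 31.1 [-0.   1.1 -0.6] q [0.49 0.37 1.77 0.   1.   1.9 ]
```

```bash
python3 -m handwheel '[{"ax":0,"ay":0,"az":0,"dx":0,"dy":0,"dz":-0.7,"hand":3},{"ax":0,"ay":0,"az":0,"dx":0,"dy":0,"dz":-1.4,"hand":3},{"ax":0,"ay":0,"az":0,"dx":0,"dy":0,"dz":-2.1,"hand":3},{"ax":0,"ay":0,"az":0,"dx":0,"dy":0,"dz":-2.6,"hand":3},{"ax":0,"ay":0,"az":0,"dx":0,"dy":0,"dz":-3,"hand":3},{"ax":0,"ay":0,"az":0,"dx":0,"dy":0,"dz":-3.3,"hand":3},{"ax":0,"ay":0,"az":0,"dx":0,"dy":0,"dz":-3.5,"hand":3},{"ax":0,"ay":0,"az":0,"dx":0,"dy":0,"dz":-3.6,"hand":3},{"ax":0,"ay":0,"az":0,"dx":0,"dy":0,"dz":-3.7,"hand":3},{"ax":0,"ay":0,"az":0,"dx":0,"dy":0,"dz":-3.7,"hand":3}]' 30 >/dev/null;python3 -c "from h import *;say()"
```

```text
5.68 [0.43   0.3264 0.0054] yaw 9.38 z [-0.002 -0.001 -1.   ] w 0.0373 F 33.3 [-6.9 -5.4 16.8] q [ 0.49  0.43  1.78 -0.    0.93  1.9 ]
```

```bash
python3 -m handwheel '[{"ax":0,"ay":0,"az":0,"dx":0,"dy":0,"dz":0,"hand":5.5},{"ax":0,"ay":0,"az":0,"dx":0,"dy":0,"dz":0,"hand":5.5},{"ax":0,"ay":0,"az":0,"dx":0,"dy":0,"dz":0,"hand":5.5},{"ax":0,"ay":0,"az":0,"dx":0,"dy":0,"dz":1,"hand":5.5},{"ax":0,"ay":0,"az":0,"dx":0,"dy":0,"dz":3,"hand":5.5},{"ax":0,"ay":0,"az":0,"dx":0,"dy":0,"dz":6,"hand":5.5},{"ax":0,"ay":0,"az":0,"dx":0,"dy":0,"dz":10,"hand":5.5},{"ax":0,"ay":0,"az":0,"dx":0,"dy":0,"dz":13,"hand":7},{"ax":0,"ay":0,"az":0,"dx":0,"dy":-4,"dz":14,"hand":7},{"ax":0,"ay":0,"az":0,"dx":0,"dy":-8,"dz":14,"hand":7},{"ax":0,"ay":0,"az":0,"dx":0,"dy":-12,"dz":14,"hand":7},{"ax":0,"ay":0,"az":0,"dx":0,"dy":-16,"dz":14,"hand":7}]' 30 >/dev/null;python3 - <<'E'
from h import *;say();import cv2
im=optics.read_camera("top");cv2.imwrite("pics/t1.png",im)
b=cv2.resize(im[165:260,355:425],None,fx=6,fy=6,interpolation=cv2.INTER_CUBIC)
a=cv2.resize(im[160:240,110:185],None,fx=5,fy=5,interpolation=cv2.INTER_CUBIC)
o=np.zeros((570,800,3),np.uint8);o[:,:420]=b;o[:400,425:800]=a;cv2.imwrite("pics/c.png",o)
E
```

```text
6.68 [0.4305 0.1655 0.1444] yaw 9.45 z [ 0.002  0.    -1.   ] w 0.0697 F 0.0 [-0.1  0.2 -0.1] q [ 0.18  0.06  1.9  -0.    1.18  1.59]
```

View pics/c.png

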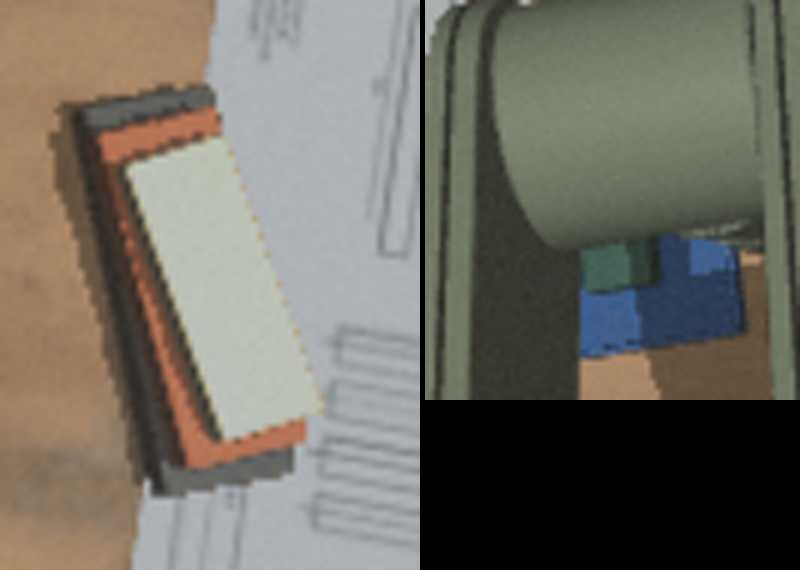

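The cream stone is undisturbed, with crop corners at (126,168), (230,137), (322,408) and (220,440). The green stone sits in the tray, partly hidden by the arm.

Run:
```python
from h import *
A=(3.3,(110,120));B=(6,(355,165))
def e(n,pts,z,S):
    P=[ray((np.array(p)+.5)/S[0]-.5+S[1],z)[:2] for p in pts]
    l=P[0]-P[3];r=P[1]-P[2];print(n,[round(np.degrees(np.arctan2(v[1],v[0])),1) for v in(l,r)],np.mean(P,0).round(4))
e("cream",[(126,168),(230,137),(322,408),(220,440)],.070,B)
e("terra",[(98,137),(218,107),(305,440),(185,467)],.050,B)
e("dark",[(80,112),(212,85),(295,472),(153,492)],.026,B)
e("long",[(303,37),(396,62),(323,298),(232,270)],.026,A)
e("short",[(506,42),(603,58),(567,273),(470,255)],.026,A)
```

```text
cream [np.float64(17.6), np.float64(17.0)] [ 0.4069 -0.3179]
terra [np.float64(13.4), np.float64(12.9)] [ 0.4084 -0.3143]
dark [np.float64(9.5), np.float64(10.3)] [ 0.4088 -0.3144]
long [np.float64(-15.2), np.float64(-15.9)] [0.5216 0.1705]
short [np.float64(-8.9), np.float64(-9.3)] [ 0.5305 -0.0134]
```

```bash
python3 -m handwheel '[{"ax":0,"ay":0,"az":0,"dx":0,"dy":-4,"dz":0,"hand":7},{"ax":0,"ay":0,"az":2,"dx":0,"dy":-8,"dz":0,"hand":7},{"ax":0,"ay":0,"az":4,"dx":0,"dy":-12,"dz":0,"hand":7},{"ax":0,"ay":0,"az":6,"dx":-0.5,"dy":-16,"dz":0,"hand":7},{"ax":0,"ay":0,"az":7.9,"dx":-0.5,"dy":-20,"dz":0,"hand":7},{"ax":0,"ay":0,"az":7.9,"dx":-1,"dy":-24,"dz":0,"hand":7},{"ax":0,"ay":0,"az":7.9,"dx":-1,"dy":-28,"dz":0,"hand":7},{"ax":0,"ay":0,"az":7.9,"dx":-1.5,"dy":-32,"dz":0,"hand":7},{"ax":0,"ay":0,"az":7.9,"dx":-2,"dy":-36,"dz":0,"hand":7},{"ax":0,"ay":0,"az":7.9,"dx":-2.4,"dy":-40,"dz":0,"hand":7},{"ax":0,"ay":0,"az":7.9,"dx":-2.4,"dy":-44,"dz":0,"hand":7},{"ax":0,"ay":0,"az":7.9,"dx":-2.4,"dy":-48.2,"dz":0,"hand":7}]' 30 >/dev/null
python3 -m handwheel '[{"ax":0,"ay":0,"az":0,"dx":0,"dy":-0.1,"dz":-1.5,"hand":7},{"ax":0,"ay":0,"az":0,"dx":0,"dy":-0.1,"dz":-3,"hand":7},{"ax":0,"ay":0,"az":0,"dx":0,"dy":-0.1,"dz":-4.5,"hand":7},{"ax":0,"ay":0,"az":0,"dx":0,"dy":-0.1,"dz":-5.5,"hand":7},{"ax":0,"ay":0,"az":0,"dx":0,"dy":-0.1,"dz":-6,"hand":7},{"ax":0,"ay":0,"az":0,"dx":0,"dy":-0.1,"dz":-6,"hand":7},{"ax":0,"ay":0,"az":0,"dx":0,"dy":-0.1,"dz":-6,"hand":7}]' 30 >/dev/null;python3 -c "from h import *;say()"
```

```text
8.32 [ 0.4068 -0.3158  0.0836] yaw 17.28 z [ 0. -0. -1.] w 0.0698 F 0.0 [0.5 0.6 0.3] q [-0.83  0.26  1.82  0.    1.07  0.44]
```

```bash
python3 -m handwheel '[{"ax":0,"ay":0,"az":0,"dx":0,"dy":-0.2,"dz":-1,"hand":7},{"ax":0,"ay":0,"az":0,"dx":0,"dy":-0.2,"dz":-2,"hand":7},{"ax":0,"ay":0,"az":0,"dx":0,"dy":-0.2,"dz":-2.8,"hand":7},{"ax":0,"ay":0,"az":0,"dx":0,"dy":-0.2,"dz":-3.3,"hand":7},{"ax":0,"ay":0,"az":0,"dx":0,"dy":-0.2,"dz":-3.3,"hand":7},{"ax":0,"ay":0,"az":0,"dx":0,"dy":-0.2,"dz":-3.3,"hand":5.4},{"ax":0,"ay":0,"az":0,"dx":0,"dy":-0.2,"dz":-3.3,"hand":4},{"ax":0,"ay":0,"az":0,"dx":0,"dy":-0.2,"dz":-3.3,"hand":4},{"ax":0,"ay":0,"az":0,"dx":0,"dy":-0.2,"dz":-3.3,"hand":4},{"ax":0,"ay":0,"az":0,"dx":0,"dy":-0.2,"dz":-3.3,"hand":4},{"ax":0,"ay":0,"az":0,"dx":0,"dy":-0.2,"dz":-3.3,"hand":4},{"ax":0,"ay":0,"az":0,"dx":0,"dy":-0.2,"dz":-3.3,"hand":4}]' 40 >/dev/null;python3 -c "from h import *;say()"
```

```text
9.32 [ 0.4068 -0.3184  0.0507] yaw 17.25 z [ 0.001 -0.001 -1.   ] w 0.0453 F 43.1 [ 0.5 -0.3  0.4] q [-0.83  0.31  1.83  0.    1.    0.44]
```

```bash
python3 -m handwheel '[{"ax":0,"ay":0,"az":0,"dx":0,"dy":0,"dz":0.7,"hand":4},{"ax":0,"ay":0,"az":0,"dx":0,"dy":0,"dz":3,"hand":4},{"ax":0,"ay":0,"az":0,"dx":0,"dy":0,"dz":6,"hand":4},{"ax":0,"ay":0,"az":-2,"dx":0,"dy":1,"dz":9,"hand":4},{"ax":0,"ay":0,"az":-6,"dx":1.5,"dy":4.5,"dz":9.5,"hand":4},{"ax":0,"ay":0,"az":-10,"dx":3,"dy":8,"dz":9.5,"hand":4},{"ax":0,"ay":0,"az":-14,"dx":4.5,"dy":11.5,"dz":9.5,"hand":4},{"ax":0,"ay":0,"az":-18,"dx":6,"dy":15,"dz":9.5,"hand":4},{"ax":0,"ay":0,"az":-22,"dx":7.5,"dy":18.5,"dz":9.5,"hand":4},{"ax":0,"ay":0,"az":-26.4,"dx":9,"dy":22,"dz":9.5,"hand":4},{"ax":0,"ay":0,"az":-26.4,"dx":10.5,"dy":25.5,"dz":9.5,"hand":4},{"ax":0,"ay":0,"az":-26.4,"dx":12,"dy":29,"dz":9.5,"hand":4}]' 40 >/dev/null
python3 -m handwheel '[{"ax":0,"ay":0,"az":0,"dx":0.4,"dy":1.5,"dz":0,"hand":4},{"ax":0,"ay":0,"az":0,"dx":0.4,"dy":1.5,"dz":-2,"hand":4},{"ax":0,"ay":0,"az":0,"dx":0.4,"dy":1.5,"dz":-5,"hand":4},{"ax":0,"ay":0,"az":0,"dx":0.4,"dy":1.5,"dz":-7.5,"hand":4},{"ax":0,"ay":0,"az":0,"dx":0.4,"dy":1.5,"dz":-9,"hand":4},{"ax":0,"ay":0,"az":0,"dx":0.4,"dy":1.5,"dz":-9.5,"hand":4},{"ax":0,"ay":0,"az":0,"dx":0.4,"dy":1.5,"dz":-9.5,"hand":4},{"ax":0,"ay":0,"az":0,"dx":0.4,"dy":1.5,"dz":-9.5,"hand":4},{"ax":0,"ay":0,"az":0,"dx":0.4,"dy":1.5,"dz":-9.5,"hand":4}]' 40 >/dev/null;python3 -c "from h import *;say()"
```

```text
11.07 [ 0.5318 -0.0133  0.0518] yaw -9.15 z [ 0.003 -0.001 -1.   ] w 0.0451 F 42.8 [-0.1  0.3 -2.9] q [-0.19  0.34  1.79  0.    1.01  1.54]
```

```bash
python3 -m handwheel '[{"ax":0,"ay":0,"az":0,"dx":-0.1,"dy":0,"dz":-0.7,"hand":4},{"ax":0,"ay":0,"az":0,"dx":-0.1,"dy":0,"dz":-1.4,"hand":4},{"ax":0,"ay":0,"az":0,"dx":-0.1,"dy":0,"dz":-2,"hand":4},{"ax":0,"ay":0,"az":0,"dx":-0.1,"dy":0,"dz":-2.5,"hand":4},{"ax":0,"ay":0,"az":0,"dx":-0.1,"dy":0,"dz":-2.9,"hand":4},{"ax":0,"ay":0,"az":0,"dx":-0.1,"dy":0,"dz":-3.1,"hand":4},{"ax":0,"ay":0,"az":0,"dx":-0.1,"dy":0,"dz":-3.3,"hand":4},{"ax":0,"ay":0,"az":0,"dx":-0.1,"dy":0,"dz":-3.4,"hand":4},{"ax":0,"ay":0,"az":0,"dx":-0.1,"dy":0,"dz":-3.5,"hand":4},{"ax":0,"ay":0,"az":0,"dx":-0.1,"dy":0,"dz":-3.5,"hand":4}]' 40 >/dev/null;python3 -c "from h import *;say()"
```

```text
11.9 [ 0.5293 -0.0129  0.0167] yaw -9.13 z [-0.001 -0.    -1.   ] w 0.0453 F 43.9 [-5.6  0.5  8.2] q [-0.19  0.39  1.81 -0.    0.94  1.54]
```

Contact made. I'll release and back off, then head for the terracotta stone.

```bash
python3 -m handwheel '[{"ax":0,"ay":0,"az":0,"dx":0,"dy":0,"dz":0,"hand":6.5},{"ax":0,"ay":0,"az":0,"dx":0,"dy":0,"dz":0,"hand":6.5},{"ax":0,"ay":0,"az":0,"dx":0,"dy":0,"dz":0,"hand":6.5},{"ax":0,"ay":0,"az":0,"dx":0,"dy":0,"dz":1,"hand":6.5},{"ax":0,"ay":0,"az":0,"dx":0,"dy":0,"dz":3,"hand":7},{"ax":0,"ay":0,"az":0,"dx":0,"dy":0,"dz":7,"hand":7.5},{"ax":0,"ay":0,"az":4,"dx":0,"dy":0,"dz":11,"hand":7.5},{"ax":0,"ay":0,"az":8,"dx":-1,"dy":-3,"dz":13,"hand":7.5},{"ax":0,"ay":0,"az":12,"dx":-2.5,"dy":-7,"dz":13,"hand":7.5},{"ax":0,"ay":0,"az":16,"dx":-4,"dy":-11,"dz":13,"hand":7.5},{"ax":0,"ay":0,"az":20,"dx":-5.5,"dy":-14.5,"dz":13,"hand":7.5},{"ax":0,"ay":0,"az":22.3,"dx":-7,"dy":-18,"dz":13,"hand":7.5}]' 40 >/dev/null;python3 - <<'E'
from h import *;say();import cv2
im=optics.read_camera("top");cv2.imwrite("pics/t2.png",im)
b=cv2.resize(im[165:260,355:425],None,fx=6,fy=6,interpolation=cv2.INTER_CUBIC)
a=cv2.resize(im[125:205,235:310],None,fx=5,fy=5,interpolation=cv2.INTER_CUBIC)
o=np.zeros((570,800,3),np.uint8);o[:,:420]=b;o[:400,425:800]=a;cv2.imwrite("pics/d.png",o)
E
```

```text
12.9 [ 0.459  -0.1949  0.1466] yaw 13.35 z [ 0.002 -0.001 -1.   ] w 0.0751 F 0.0 [0.4 0.8 0. ] q [-0.58  0.13  1.81 -0.    1.19  0.76]
```

View pics/d.png

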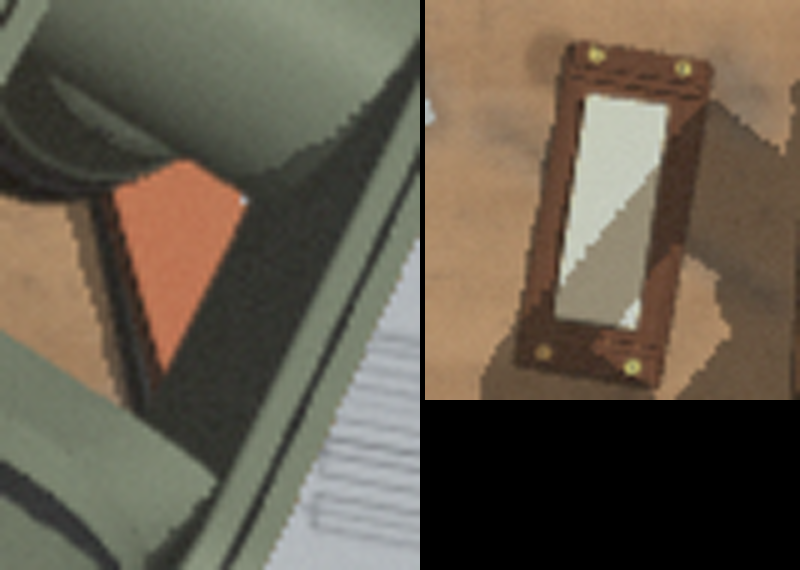

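The cream stone sits centred and straight in the short holder, at about (610,212) in the composite. The arm hides part of the terracotta stone, but its visible left edge runs where it did before.

```bash
python3 -m handwheel '[{"ax":0,"ay":0,"az":0,"dx":-1.7,"dy":-4,"dz":0,"hand":7.5},{"ax":0,"ay":0,"az":0,"dx":-3.4,"dy":-8,"dz":0,"hand":7.5},{"ax":0,"ay":0,"az":0,"dx":-5.1,"dy":-11.9,"dz":0,"hand":7.5},{"ax":0,"ay":0,"az":0,"dx":-5.1,"dy":-11.9,"dz":-3,"hand":7.5},{"ax":0,"ay":0,"az":0,"dx":-5.1,"dy":-11.9,"dz":-5,"hand":7.5},{"ax":0,"ay":0,"az":0,"dx":-5.1,"dy":-11.9,"dz":-7,"hand":7.5},{"ax":0,"ay":0,"az":0,"dx":-5.1,"dy":-11.9,"dz":-8,"hand":7.5},{"ax":0,"ay":0,"az":0,"dx":-5.1,"dy":-11.9,"dz":-9,"hand":7.5},{"ax":0,"ay":0,"az":0,"dx":-5.1,"dy":-11.9,"dz":-9,"hand":7.5},{"ax":0,"ay":0,"az":0,"dx":-5.1,"dy":-11.9,"dz":-9,"hand":7.5}]' 50 >/dev/null;python3 -c "from h import *;say()"
```

```text
13.78 [ 0.4089 -0.3119  0.0556] yaw 13.19 z [ 0. -0. -1.] w 0.0752 F 0.0 [ 0.2 -0.   0. ] q [-0.82  0.3   1.83  0.    1.01  0.52]
```

```bash
python3 -m handwheel '[{"ax":0,"ay":0,"az":0,"dx":0,"dy":-0.2,"dz":-1,"hand":7.5},{"ax":0,"ay":0,"az":0,"dx":0,"dy":-0.2,"dz":-2,"hand":7.5},{"ax":0,"ay":0,"az":0,"dx":0,"dy":-0.2,"dz":-2.7,"hand":7.5},{"ax":0,"ay":0,"az":0,"dx":0,"dy":-0.2,"dz":-3.1,"hand":7.5},{"ax":0,"ay":0,"az":0,"dx":0,"dy":-0.2,"dz":-3.1,"hand":7.5},{"ax":0,"ay":0,"az":0,"dx":0,"dy":-0.2,"dz":-3.1,"hand":6.2},{"ax":0,"ay":0,"az":0,"dx":0,"dy":-0.2,"dz":-3.1,"hand":4.8},{"ax":0,"ay":0,"az":0,"dx":0,"dy":-0.2,"dz":-3.1,"hand":4.8},{"ax":0,"ay":0,"az":0,"dx":0,"dy":-0.2,"dz":-3.1,"hand":4.8},{"ax":0,"ay":0,"az":0,"dx":0,"dy":-0.2,"dz":-3.1,"hand":4.8},{"ax":0,"ay":0,"az":0,"dx":0,"dy":-0.2,"dz":-3.1,"hand":4.8}]' 50 >/dev/null;python3 -c "from h import *;say()"
```

```text
14.7 [ 0.409  -0.3146  0.0249] yaw 13.16 z [ 0.001 -0.001 -1.   ] w 0.0528 F 55.3 [ 0.8 -1.   1.9] q [-0.82  0.35  1.84 -0.    0.94  0.52]
```

```bash
python3 -m handwheel '[{"ax":0,"ay":0,"az":0,"dx":0,"dy":0,"dz":0.7,"hand":4.8},{"ax":0,"ay":0,"az":0,"dx":0,"dy":0,"dz":3,"hand":4.8},{"ax":0,"ay":0,"az":0,"dx":0,"dy":0,"dz":6.5,"hand":4.8},{"ax":0,"ay":0,"az":0,"dx":0,"dy":0,"dz":10,"hand":4.8},{"ax":0,"ay":0,"az":-2,"dx":0,"dy":2,"dz":12.5,"hand":4.8},{"ax":0,"ay":0,"az":-5,"dx":1,"dy":5.5,"dz":12.5,"hand":4.8},{"ax":0,"ay":0,"az":-8,"dx":2,"dy":9.5,"dz":12.5,"hand":4.8},{"ax":0,"ay":0,"az":-11,"dx":3,"dy":13.5,"dz":12.5,"hand":4.8},{"ax":0,"ay":0,"az":-14,"dx":4,"dy":17.5,"dz":12.5,"hand":4.8},{"ax":0,"ay":0,"az":-17,"dx":5,"dy":21.5,"dz":12.5,"hand":4.8},{"ax":0,"ay":0,"az":-20,"dx":6,"dy":25.5,"dz":12.5,"hand":4.8},{"ax":0,"ay":0,"az":-23,"dx":7,"dy":29.5,"dz":12.5,"hand":4.8}]' 50 >/dev/null
python3 -m handwheel '[{"ax":0,"ay":0,"az":-3,"dx":1,"dy":4,"dz":0,"hand":4.8},{"ax":0,"ay":0,"az":-5.8,"dx":2,"dy":8,"dz":0,"hand":4.8},{"ax":0,"ay":0,"az":-5.8,"dx":3,"dy":12,"dz":0,"hand":4.8},{"ax":0,"ay":0,"az":-5.8,"dx":3.8,"dy":15.5,"dz":0,"hand":4.8},{"ax":0,"ay":0,"az":-5.8,"dx":4.2,"dy":18,"dz":-1,"hand":4.8},{"ax":0,"ay":0,"az":-5.8,"dx":4.2,"dy":19,"dz":-4,"hand":4.8},{"ax":0,"ay":0,"az":-5.8,"dx":4.2,"dy":19,"dz":-7,"hand":4.8},{"ax":0,"ay":0,"az":-5.8,"dx":4.2,"dy":19,"dz":-9,"hand":4.8},{"ax":0,"ay":0,"az":-5.8,"dx":4.2,"dy":19,"dz":-10,"hand":4.8},{"ax":0,"ay":0,"az":-5.8,"dx":4.2,"dy":19,"dz":-10,"hand":4.8},{"ax":0,"ay":0,"az":-5.8,"dx":4.2,"dy":19,"dz":-10,"hand":4.8},{"ax":0,"ay":0,"az":-5.8,"dx":4.2,"dy":19,"dz":-10,"hand":4.8}]' 50 >/dev/null;python3 -c "from h import *;say()"
```

```text
16.7 [0.5219 0.171  0.0508] yaw -15.67 z [ 0.003  0.001 -1.   ] w 0.0531 F 54.7 [ 0.7  0.  -2.5] q [0.16 0.37 1.75 0.   1.02 2.  ]
```

```bash
python3 -m handwheel '[{"ax":0,"ay":0,"az":0,"dx":0,"dy":0,"dz":-0.7,"hand":4.8},{"ax":0,"ay":0,"az":0,"dx":0,"dy":0,"dz":-1.4,"hand":4.8},{"ax":0,"ay":0,"az":0,"dx":0,"dy":0,"dz":-2,"hand":4.8},{"ax":0,"ay":0,"az":0,"dx":0,"dy":0,"dz":-2.5,"hand":4.8},{"ax":0,"ay":0,"az":0,"dx":0,"dy":0,"dz":-2.9,"hand":4.8},{"ax":0,"ay":0,"az":0,"dx":0,"dy":0,"dz":-3.2,"hand":4.8},{"ax":0,"ay":0,"az":0,"dx":0,"dy":0,"dz":-3.4,"hand":4.8},{"ax":0,"ay":0,"az":0,"dx":0,"dy":0,"dz":-3.5,"hand":4.8},{"ax":0,"ay":0,"az":0,"dx":0,"dy":0,"dz":-3.6,"hand":4.8},{"ax":0,"ay":0,"az":0,"dx":0,"dy":0,"dz":-3.6,"hand":4.8}]' 50 >/dev/null;python3 -c "from h import *;say()"
```

```text
17.53 [0.5201 0.171  0.0149] yaw -15.64 z [-0.002 -0.001 -1.   ] w 0.0533 F 56.2 [-5.  -1.5  9.7] q [ 0.16  0.43  1.76 -0.    0.95  2.  ]
```

```bash
python3 -m handwheel '[{"ax":0,"ay":0,"az":0,"dx":0,"dy":0,"dz":0,"hand":7},{"ax":0,"ay":0,"az":0,"dx":0,"dy":0,"dz":0,"hand":7},{"ax":0,"ay":0,"az":0,"dx":0,"dy":0,"dz":0,"hand":7},{"ax":0,"ay":0,"az":0,"dx":0,"dy":0,"dz":1,"hand":7},{"ax":0,"ay":0,"az":0,"dx":0,"dy":0,"dz":3,"hand":7},{"ax":0,"ay":0,"az":0,"dx":0,"dy":0,"dz":7,"hand":8},{"ax":0,"ay":0,"az":4,"dx":0,"dy":0,"dz":11,"hand":8},{"ax":0,"ay":0,"az":8,"dx":-1,"dy":-3,"dz":14,"hand":8},{"ax":0,"ay":0,"az":12,"dx":-2,"dy":-7,"dz":14,"hand":8},{"ax":0,"ay":0,"az":16,"dx":-3,"dy":-11,"dz":14,"hand":8},{"ax":0,"ay":0,"az":20,"dx":-4,"dy":-15,"dz":14,"hand":8},{"ax":0,"ay":0,"az":25.6,"dx":-5,"dy":-19,"dz":14,"hand":8}]' 50 >/dev/null
python3 - <<'E'
from h import *;say();import cv2
im=optics.read_camera("top");cv2.imwrite("pics/t3.png",im)
b=cv2.resize(im[165:260,355:425],None,fx=6,fy=6,interpolation=cv2.INTER_CUBIC)
a=cv2.resize(im[125:239,105:255],None,fx=2.5,fy=5,interpolation=cv2.INTER_CUBIC)
o=np.zeros((570,800,3),np.uint8);o[:,:420]=b;o[:570,425:800]=a;cv2.imwrite("pics/e.png",o)
E
```

```text
18.53 [ 0.4705 -0.02    0.1547] yaw 10.16 z [ 0.003 -0.001 -1.   ] w 0.0799 F 0.0 [ 1.4 -0.7 -0.6] q [-0.23  0.06  1.87 -0.    1.2   1.17]
```

View pics/e.png

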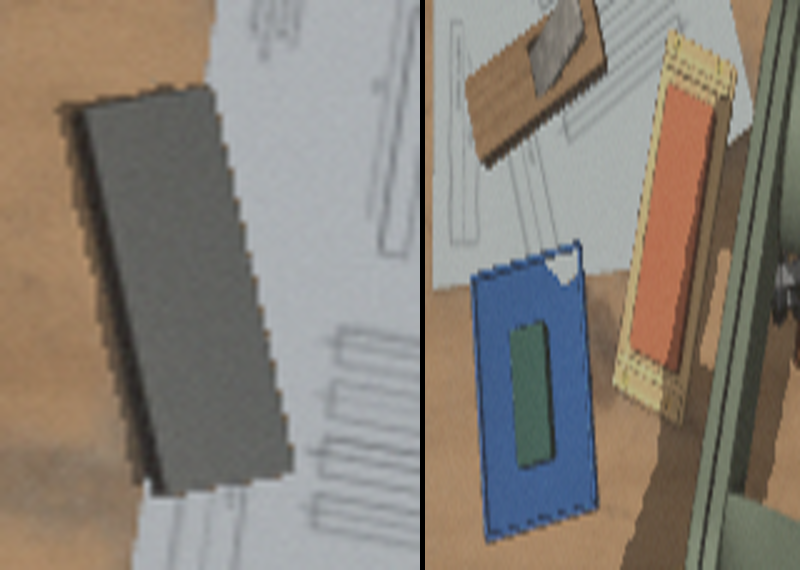

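The dark stone is now fully clear, with crop corners near (83,108), (212,86), (293,472) and (163,494). Green lies in the tray and terracotta lies between its stops.

Run:
```python
from h import *
import cv2
print("dark",fit([(83,108),(212,86),(293,472),(161,494)],.026,6,(355,165),.176,.060))
im=cv2.imread("pics/t3.png");hsv=cv2.cvtColor(im,cv2.COLOR_BGR2HSV)
m=((hsv[...,0]<12)&(hsv[...,1]>120)&(hsv[...,2]>165)).astype(np.uint8);m[:,:180]=0;m[:,235:]=0
c=max(cv2.findContours(m,0,2)[0],key=cv2.contourArea)[:,0]
P=np.array([ray(p,.040)[:2] for p in c],np.float32);(x,y),s,a=cv2.minAreaRect(P);print("terra",x,y,s,a)
```

```text
dark (array([ 0.4089, -0.3154]), np.float64(10.1), 'res mm', array([1.6, 1.6, 1.5, 1.6]), 'sides', array([ 58., 173.,  58., 173.]))
terra 0.5202901363372803 0.17473511397838593 (0.04853928089141846, 0.14865529537200928) 73.25489807128906
```

```bash
python3 -m handwheel '[{"ax":0,"ay":0,"az":0,"dx":-0.8,"dy":-4,"dz":0,"hand":8},{"ax":0,"ay":0,"az":0,"dx":-1.6,"dy":-8,"dz":0,"hand":8},{"ax":0,"ay":0,"az":0,"dx":-2.4,"dy":-12,"dz":0,"hand":8},{"ax":0,"ay":0,"az":0,"dx":-3.2,"dy":-16,"dz":0,"hand":8},{"ax":0,"ay":0,"az":0,"dx":-4,"dy":-20,"dz":0,"hand":8},{"ax":0,"ay":0,"az":0,"dx":-4.8,"dy":-24,"dz":0,"hand":8},{"ax":0,"ay":0,"az":0,"dx":-5.6,"dy":-27.5,"dz":0,"hand":8},{"ax":0,"ay":0,"az":0,"dx":-6.2,"dy":-29.5,"dz":-2,"hand":8},{"ax":0,"ay":0,"az":0,"dx":-6.2,"dy":-29.5,"dz":-5,"hand":8},{"ax":0,"ay":0,"az":0,"dx":-6.2,"dy":-29.5,"dz":-8,"hand":8},{"ax":0,"ay":0,"az":0,"dx":-6.2,"dy":-29.5,"dz":-10,"hand":8},{"ax":0,"ay":0,"az":0,"dx":-6.2,"dy":-29.5,"dz":-11,"hand":8}]' 60 >/dev/null
python3 -m handwheel '[{"ax":0,"ay":0,"az":0,"dx":0,"dy":0,"dz":0,"hand":8},{"ax":0,"ay":0,"az":0,"dx":0,"dy":0,"dz":0,"hand":8},{"ax":0,"ay":0,"az":0,"dx":0,"dy":0,"dz":0,"hand":8}]' 60 >/dev/null;python3 -c "from h import *;say()"
```

```text
19.83 [ 0.41   -0.3145  0.0451] yaw 9.9 z [ 0.002 -0.003 -1.   ] w 0.0804 F 0.0 [ 0.1 -0.1  0.5] q [-0.82  0.32  1.83  0.    0.98  0.58]
```

```bash
python3 -m handwheel '[{"ax":0,"ay":0,"az":0,"dx":-0.1,"dy":-0.1,"dz":-1,"hand":8},{"ax":0,"ay":0,"az":0,"dx":-0.1,"dy":-0.1,"dz":-2,"hand":8},{"ax":0,"ay":0,"az":0,"dx":-0.1,"dy":-0.1,"dz":-3,"hand":8},{"ax":0,"ay":0,"az":0,"dx":-0.1,"dy":-0.1,"dz":-3.8,"hand":8},{"ax":0,"ay":0,"az":0,"dx":-0.1,"dy":-0.1,"dz":-4.3,"hand":8},{"ax":0,"ay":0,"az":0,"dx":-0.1,"dy":-0.1,"dz":-4.4,"hand":7},{"ax":0,"ay":0,"az":0,"dx":-0.1,"dy":-0.1,"dz":-4.4,"hand":5.4},{"ax":0,"ay":0,"az":0,"dx":-0.1,"dy":-0.1,"dz":-4.4,"hand":5.4},{"ax":0,"ay":0,"az":0,"dx":-0.1,"dy":-0.1,"dz":-4.4,"hand":5.4},{"ax":0,"ay":0,"az":0,"dx":-0.1,"dy":-0.1,"dz":-4.4,"hand":5.4},{"ax":0,"ay":0,"az":0,"dx":-0.1,"dy":-0.1,"dz":-4.4,"hand":5.4},{"ax":0,"ay":0,"az":0,"dx":-0.1,"dy":-0.1,"dz":-4.4,"hand":5.4}]' 70 >/dev/null;python3 -c "from h import *;say()"
```

```text
20.83 [ 4.08e-01 -3.15e-01 -4.00e-04] yaw 9.88 z [ 0.001 -0.001 -1.   ] w 0.0587 F 77.7 [ 0.7 -1.9 -1. ] q [-0.83  0.4   1.85 -0.    0.89  0.57]
```

```bash
python3 -m handwheel '[{"ax":0,"ay":0,"az":0,"dx":0,"dy":0,"dz":0.7,"hand":5.4},{"ax":0,"ay":0,"az":0,"dx":0,"dy":0,"dz":2.5,"hand":5.4},{"ax":0,"ay":0,"az":0,"dx":0,"dy":0,"dz":5.5,"hand":5.4},{"ax":0,"ay":0,"az":0,"dx":0,"dy":0,"dz":9,"hand":5.4},{"ax":0,"ay":0,"az":0,"dx":0,"dy":0,"dz":12.5,"hand":5.4},{"ax":0,"ay":0,"az":-2,"dx":1,"dy":2,"dz":15.5,"hand":5.4},{"ax":0,"ay":0,"az":-5,"dx":2.5,"dy":5,"dz":15.5,"hand":5.4},{"ax":0,"ay":0,"az":-8,"dx":4,"dy":8,"dz":15.5,"hand":5.4},{"ax":0,"ay":0,"az":-11,"dx":6,"dy":11,"dz":15.5,"hand":5.4},{"ax":0,"ay":0,"az":-13.2,"dx":8,"dy":14,"dz":15.5,"hand":5.4},{"ax":0,"ay":0,"az":-13.2,"dx":9.3,"dy":16.1,"dz":15.5,"hand":5.4},{"ax":0,"ay":0,"az":-13.2,"dx":9.3,"dy":16.1,"dz":15.5,"hand":5.4}]' 70 >/dev/null
python3 -m handwheel '[{"ax":0.2,"ay":4,"az":0,"dx":0,"dy":0,"dz":0,"hand":5.4},{"ax":0.5,"ay":8,"az":0,"dx":0,"dy":0,"dz":0,"hand":5.4},{"ax":0.7,"ay":12,"az":0,"dx":0,"dy":0,"dz":0,"hand":5.4},{"ax":0.9,"ay":16,"az":0,"dx":0,"dy":0,"dz":0,"hand":5.4},{"ax":1.1,"ay":18.5,"az":0,"dx":0,"dy":0,"dz":0,"hand":5.4},{"ax":1.15,"ay":20,"az":0,"dx":0,"dy":0,"dz":0,"hand":5.4},{"ax":1.15,"ay":20,"az":0,"dx":0,"dy":0,"dz":0,"hand":5.4},{"ax":1.15,"ay":20,"az":0,"dx":0,"dy":0,"dz":0,"hand":5.4},{"ax":1.15,"ay":20,"az":0,"dx":0,"dy":0,"dz":0,"hand":5.4}]' 70 >/dev/null;python3 - <<'E'
from h import *;say();import cv2
from rig import status
R=status.sense()["tcp_rot"];print("tilt",np.degrees(np.arcsin(-R[2,0])),np.degrees(np.arcsin(R[2,1])))
im=optics.read_camera("scene")
cv2.imwrite("pics/f.png",cv2.resize(im[110:260,180:380],None,fx=4,fy=4,interpolation=cv2.INTER_CUBIC))
E
```

```text
22.58 [ 0.4999 -0.1532  0.1539] yaw -3.33 z [-0.343  0.02  -0.939] w 0.0585 F 77.5 [ 0.   0.3 -4.3] q [-0.39  0.41  1.49 -0.11  1.58  1.25]
tilt 20.073508406041793 -0.031122075584162107
```

View pics/f.png

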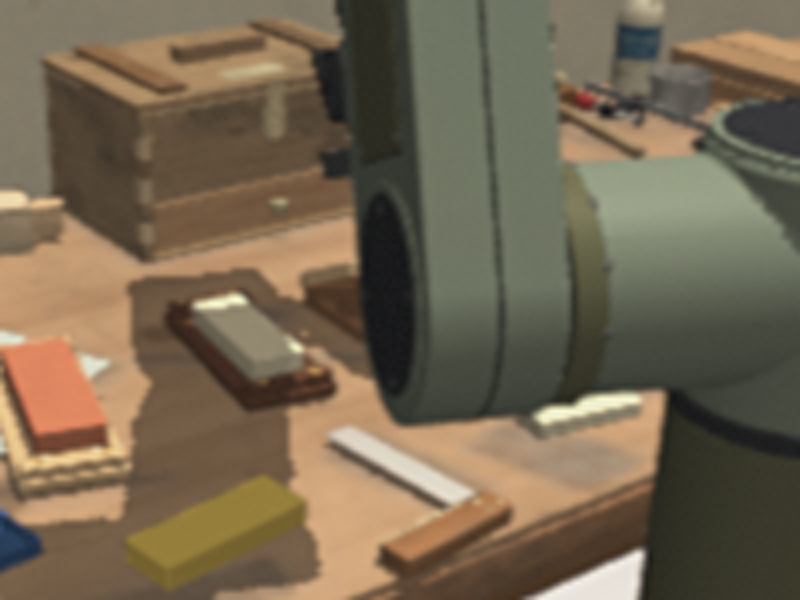

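The ramp is hidden behind the arm in this view. The cream and terracotta stones look flat. I'll descend slowly, using force.

```bash
python3 -m handwheel '[{"ax":0,"ay":0,"az":0,"dx":-0.6,"dy":-0.1,"dz":-1.5,"hand":5.4},{"ax":0,"ay":0,"az":0,"dx":-0.6,"dy":-0.1,"dz":-3,"hand":5.4},{"ax":0,"ay":0,"az":0,"dx":-0.6,"dy":-0.1,"dz":-4.5,"hand":5.4},{"ax":0,"ay":0,"az":0,"dx":-0.6,"dy":-0.1,"dz":-6,"hand":5.4},{"ax":0,"ay":0,"az":0,"dx":-0.6,"dy":-0.1,"dz":-7,"hand":5.4},{"ax":0,"ay":0,"az":0,"dx":-0.6,"dy":-0.1,"dz":-7.8,"hand":5.4},{"ax":0,"ay":0,"az":0,"dx":-0.6,"dy":-0.1,"dz":-8.3,"hand":5.4},{"ax":0,"ay":0,"az":0,"dx":-0.6,"dy":-0.1,"dz":-8.6,"hand":5.4},{"ax":0,"ay":0,"az":0,"dx":-0.6,"dy":-0.1,"dz":-8.6,"hand":5.4},{"ax":0,"ay":0,"az":0,"dx":-0.6,"dy":-0.1,"dz":-8.6,"hand":5.4}]' 70 >/dev/null;python3 -c "from h import *;say()"; python3 -m handwheel '[{"ax":0,"ay":0,"az":0,"dx":0,"dy":0,"dz":-0.1,"hand":5.4},{"ax":0,"ay":0,"az":0,"dx":0,"dy":0,"dz":-0.2,"hand":5.4},{"ax":0,"ay":0,"az":0,"dx":0,"dy":0,"dz":-0.4,"hand":5.4},{"ax":0,"ay":0,"az":0,"dx":0,"dy":0,"dz":-0.5,"hand":5.4},{"ax":0,"ay":0,"az":0,"dx":0,"dy":0,"dz":-0.6,"hand":5.4},{"ax":0,"ay":0,"az":0,"dx":0,"dy":0,"dz":-0.7,"hand":5.4},{"ax":0,"ay":0,"az":0,"dx":0,"dy":0,"dz":-0.7,"hand":5.4}]' 70 >/dev/null;python3 -c "from h import *;say()"
```

```text
23.47 [ 0.495  -0.1546  0.0688] yaw -3.33 z [-0.341  0.019 -0.94 ] w 0.0588 F 77.6 [ 0.2  0.  -4.3] q [-0.4   0.5   1.55 -0.12  1.42  1.27]
24.05 [ 0.4944 -0.1543  0.061 ] yaw -3.32 z [-0.342  0.02  -0.939] w 0.0591 F 77.6 [ 0.9  0.4 -4.4] q [-0.4   0.51  1.55 -0.12  1.41  1.27]
```

Still hanging free (-4.4 N). I'll go down in 1 mm steps.

```bash
python3 -m handwheel '[{"ax":0,"ay":0,"az":0,"dx":0,"dy":0,"dz":-0.1,"hand":5.4},{"ax":0,"ay":0,"az":0,"dx":0,"dy":0,"dz":-0.2,"hand":5.4},{"ax":0,"ay":0,"az":0,"dx":0,"dy":0,"dz":-0.2,"hand":5.4}]' 70 >/dev/null;python3 -c "from h import *;say()"; python3 -m handwheel '[{"ax":0,"ay":0,"az":0,"dx":0,"dy":0,"dz":-0.1,"hand":5.4},{"ax":0,"ay":0,"az":0,"dx":0,"dy":0,"dz":-0.15,"hand":5.4},{"ax":0,"ay":0,"az":0,"dx":0,"dy":0,"dz":-0.15,"hand":5.4}]' 70 >/dev/null;python3 -c "from h import *;say()"
```

```text
24.3 [ 0.4945 -0.1543  0.0591] yaw -3.32 z [-0.342  0.02  -0.939] w 0.0588 F 77.6 [ 0.6  0.1 -3.9] q [-0.4   0.52  1.56 -0.12  1.4   1.27]
24.55 [ 0.4949 -0.1545  0.0581] yaw -3.33 z [-0.342  0.019 -0.94 ] w 0.0587 F 77.6 [ 0.5  0.8 -2.9] q [-0.4   0.52  1.56 -0.12  1.4   1.27]
```

```bash
python3 -m handwheel '[{"ax":0,"ay":0,"az":0,"dx":0,"dy":0,"dz":-0.1,"hand":5.4},{"ax":0,"ay":0,"az":0,"dx":0,"dy":0,"dz":-0.15,"hand":5.4},{"ax":0,"ay":0,"az":0,"dx":0,"dy":0,"dz":-0.15,"hand":5.4}]' 70 >/dev/null;python3 -c "from h import *;say()"
```

```text
24.8 [ 0.4956 -0.1548  0.0578] yaw -3.34 z [-0.341  0.019 -0.94 ] w 0.0585 F 78.6 [0.5 1.6 4.6] q [-0.4   0.52  1.55 -0.12  1.4   1.27]
```

On the deck. Next I'll open, let it slide, and retreat along the normal.

```bash
python3 -m handwheel '[{"ax":0,"ay":0,"az":0,"dx":0,"dy":0,"dz":0,"hand":7.5},{"ax":0,"ay":0,"az":0,"dx":0,"dy":0,"dz":0,"hand":7.5},{"ax":0,"ay":0,"az":0,"dx":0,"dy":0,"dz":0,"hand":7.5},{"ax":0,"ay":0,"az":0,"dx":0,"dy":0,"dz":0,"hand":7.5},{"ax":0,"ay":0,"az":0,"dx":0.4,"dy":0,"dz":1,"hand":7.5},{"ax":0,"ay":0,"az":0,"dx":1,"dy":-0.1,"dz":3,"hand":7.5},{"ax":0,"ay":0,"az":0,"dx":2,"dy":-0.1,"dz":6,"hand":7.5},{"ax":0,"ay":0,"az":0,"dx":2,"dy":-0.1,"dz":10,"hand":7.5},{"ax":0,"ay":0,"az":0,"dx":2,"dy":-0.1,"dz":13,"hand":7.5},{"ax":-0.4,"ay":-6,"az":0,"dx":0,"dy":-3,"dz":14,"hand":7.5},{"ax":-0.8,"ay":-12,"az":0,"dx":-2,"dy":-6,"dz":14,"hand":7.5},{"ax":-1.15,"ay":-19,"az":0,"dx":-4,"dy":-9,"dz":14,"hand":7.5}]' 70 >/dev/null
python3 -m handwheel '[{"ax":0,"ay":0,"az":0,"dx":-3,"dy":-3,"dz":2,"hand":7.5},{"ax":0,"ay":0,"az":0,"dx":-6,"dy":-6,"dz":4,"hand":7.5},{"ax":0,"ay":0,"az":0,"dx":-9,"dy":-9,"dz":5,"hand":7.5},{"ax":0,"ay":0,"az":0,"dx":-11,"dy":-12,"dz":5,"hand":7.5},{"ax":0,"ay":0,"az":0,"dx":-13,"dy":-15,"dz":5,"hand":7.5},{"ax":0,"ay":0,"az":0,"dx":-15,"dy":-18,"dz":5,"hand":7.5},{"ax":0,"ay":0,"az":0,"dx":-17,"dy":-21,"dz":5,"hand":7.5},{"ax":0,"ay":0,"az":0,"dx":-19,"dy":-24,"dz":5,"hand":7.5},{"ax":0,"ay":0,"az":0,"dx":-21,"dy":-26,"dz":5,"hand":7.5},{"ax":0,"ay":0,"az":0,"dx":-21,"dy":-26,"dz":5,"hand":7.5}]' 70 >/dev/null
python3 - <<'E'
from h import *;say();import cv2
im=optics.read_camera("top");cv2.imwrite("pics/t4.png",im)
cv2.imwrite("pics/g.png",cv2.resize(im[120:240,110:350],None,fx=3.3,fy=3.3,interpolation=cv2.INTER_CUBIC))
E
```

```text
26.63 [ 0.2409 -0.5084  0.247 ] yaw -3.65 z [-0.019 -0.003 -1.   ] w 0.0751 F 0.0 [ 0.1 -0.4  0.2] q [-1.27  0.17  1.55 -0.02  1.42  0.37]
```

View pics/g.png

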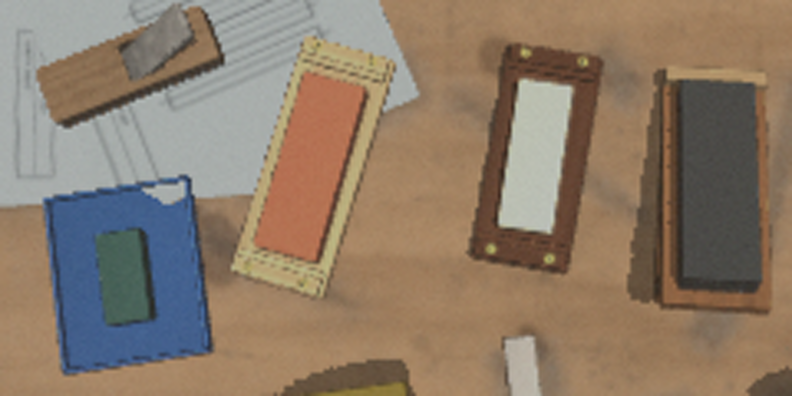

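All four stones look seated: green in the tray around (125,277), terracotta and cream between their stops, and grey on the ramp with its far edge (about y=82) at the lip. A quick numeric check follows.

Run:
```python
from h import *
A=(3.3,(110,120))
c,s=np.cos(np.radians(20)),np.sin(np.radians(20))
def rel(n,pts,z,L,W,seat,ang):
    r=fit(pts,z,*A,L,W);d=r[0]-seat;a=np.radians(ang)
    print(n,"along/across mm",(d@np.array([[np.cos(a),-np.sin(a)],[np.sin(a),np.cos(a)]])*1e3).round(1),"dang",r[1]-ang,r[2:])
rel("terra",[(307,73),(366,84),(318,262),(255,246)],.040,.150,.054,(.5216,.1705),-15.6)
rel("cream",[(519,79),(574,84),(550,233),(497,228)],.036,.124,.046,(.5305,-.0134),-9.2)
# dark: top centre lies 26 mm*sin20 beyond the seat along the slope
rel("dark",[(680,80),(757,83),(762,290),(679,284)],[.0493,.0493,.1095,.1095],.176*c,.060,(.5006+.0089,-.1543-.0005),-3.3)
```

```text
terra along/across mm [-2.  -1.4] dang 1.5 ('res mm', array([3.1, 2.3, 0.8, 0.1]), 'sides', array([ 50., 151.,  53., 148.]))
cream along/across mm [-1.6  1. ] dang 1.299999999999999 ('res mm', array([1.2, 1.3, 2.1, 1.7]), 'sides', array([ 45., 124.,  43., 124.]))
dark along/across mm [-6.7 -0.6] dang 0.2999999999999998 ('res mm', array([2.2, 3.1, 3. , 2.3]), 'sides', array([ 62., 171.,  61., 170.]))
```

Run:
```python
from h import *
import cv2
im=cv2.imread("pics/t4.png");o=cv2.imread("pics/top0.png")
w=lambda i:cv2.resize(i[135:220,303:348],None,fx=7,fy=7,interpolation=cv2.INTER_CUBIC)
cv2.imwrite("pics/i.png",np.hstack([w(o),w(im)]))
f=np.array([np.cos(np.radians(-3.3)),np.sin(np.radians(-3.3))])
for c in (320,326,332):
    print(c,im[138:152,c].sum(1),im[198:212,c].sum(1))
for r in (142,143,144,145): print(r,"stone far",((ray((326,r),.0493)[:2]-(.5006,-.1543))@f).round(4),"lip inner",((ray((326,r),.0362)[:2]-(.5006,-.1543))@f).round(4))
for r in (202,203,204,205,206,207): print(r,"near top",((ray((326,r),.1095)[:2]-(.5006,-.1543))@f).round(4),"near bottom",((ray((326,r),.0851)[:2]-(.5006,-.1543))@f).round(4))
```

```text
320 [378 366 350 422 427 410 245 226 223 222 220 216 219 220] [218 218 216 217 215 222 164 162 162 176 248 304 303 291]
326 [370 363 346 443 425 418 279 217 228 216 226 220 219 223] [226 226 210 218 221 214 201 151 159 157 233 293 292 297]
332 [373 367 387 427 423 415 337 224 238 215 214 214 215 208] [225 230 213 208 228 222 213 149 148 174 215 298 296 300]
142 stone far 0.0936 lip inner 0.0969
143 stone far 0.0909 lip inner 0.0942
144 stone far 0.0881 lip inner 0.0914
145 stone far 0.0854 lip inner 0.0887
202 near top -0.072 near bottom -0.0697
203 near top -0.0744 near bottom -0.0722
204 near top -0.0769 near bottom -0.0748
205 near top -0.0793 near bottom -0.0773
206 near top -0.0818 near bottom -0.0798
207 near top -0.0842 near bottom -0.0823
```

View pics/i.png

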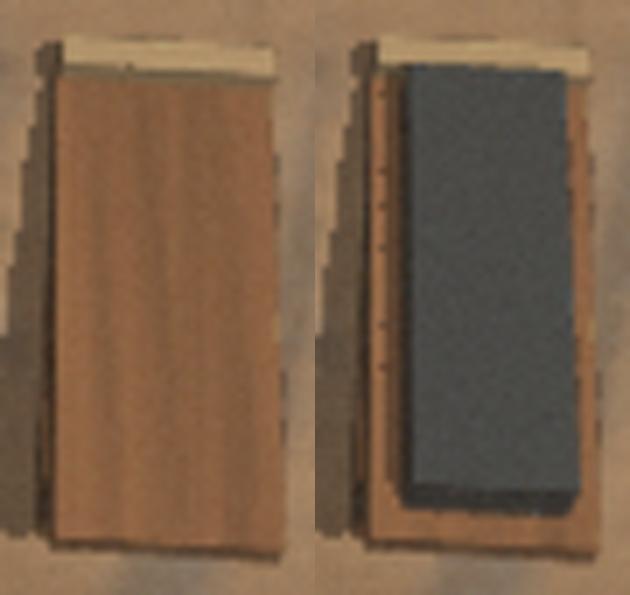

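The right half shows the grey stone just short of the lip: its far edge is at about y=65, against the lip's inner edge at about y=70–80. I estimate a gap of 3–5 mm, so I'll nudge it downslope with closed fingers behind its near end.

```bash
python3 -m handwheel '[{"ax":0,"ay":0,"az":0,"dx":1.6,"dy":3.6,"dz":0,"hand":0},{"ax":0,"ay":0,"az":0,"dx":3.2,"dy":7.2,"dz":0,"hand":0},{"ax":0,"ay":0,"az":0,"dx":4.8,"dy":10.8,"dz":0,"hand":0},{"ax":0,"ay":0,"az":0,"dx":6.4,"dy":14.4,"dz":0,"hand":0},{"ax":0.2,"ay":4,"az":0,"dx":8,"dy":18,"dz":0,"hand":0},{"ax":0.4,"ay":8,"az":0,"dx":9.6,"dy":21.6,"dz":0,"hand":0},{"ax":0.6,"ay":11,"az":0,"dx":11.2,"dy":25.2,"dz":0,"hand":0},{"ax":0.8,"ay":14,"az":0,"dx":12.8,"dy":28.8,"dz":0,"hand":0},{"ax":1,"ay":17,"az":0,"dx":14.4,"dy":32.4,"dz":-2,"hand":0},{"ax":1.1,"ay":18.9,"az":0.3,"dx":15.5,"dy":36,"dz":-4,"hand":0},{"ax":1.1,"ay":18.9,"az":0.3,"dx":15.5,"dy":36,"dz":-6,"hand":0},{"ax":1.1,"ay":18.9,"az":0.3,"dx":15.5,"dy":36,"dz":-8,"hand":0}]' 30 >/dev/null
python3 -m handwheel '[{"ax":0,"ay":0,"az":0,"dx":0,"dy":0,"dz":0,"hand":0},{"ax":0,"ay":0,"az":0,"dx":0,"dy":0,"dz":0,"hand":0},{"ax":0,"ay":0,"az":0,"dx":0,"dy":0,"dz":0,"hand":0}]' >/dev/null; python3 -c "from h import *;say()"
```

```text
27.93 [ 0.4002 -0.1445  0.1676] yaw -3.03 z [-0.339  0.017 -0.941] w -0.0003 F 0.0 [ 0.2 -0.   0.8] q [-0.45  0.19  1.74 -0.13  1.53  1.2 ]
```

```bash
python3 -m handwheel '[{"ax":0,"ay":0,"az":0,"dx":-0.3,"dy":-0.4,"dz":-1.5,"hand":0},{"ax":0,"ay":0,"az":0,"dx":-0.3,"dy":-0.4,"dz":-3,"hand":0},{"ax":0,"ay":0,"az":0,"dx":-0.3,"dy":-0.4,"dz":-4.3,"hand":0},{"ax":0,"ay":0,"az":0,"dx":-0.3,"dy":-0.4,"dz":-5.2,"hand":0},{"ax":0,"ay":0,"az":0,"dx":-0.3,"dy":-0.4,"dz":-5.8,"hand":0},{"ax":0,"ay":0,"az":0,"dx":-0.3,"dy":-0.4,"dz":-6.1,"hand":0},{"ax":0,"ay":0,"az":0,"dx":-0.3,"dy":-0.4,"dz":-6.1,"hand":0},{"ax":0,"ay":0,"az":0,"dx":-0.3,"dy":-0.4,"dz":-6.1,"hand":0}]' >/dev/null; python3 -c "from h import *;say()"
python3 -m handwheel '[{"ax":0,"ay":0,"az":0,"dx":0.1,"dy":0,"dz":0,"hand":0},{"ax":0,"ay":0,"az":0,"dx":0.3,"dy":0,"dz":-0.1,"hand":0},{"ax":0,"ay":0,"az":0,"dx":0.5,"dy":0,"dz":-0.2,"hand":0},{"ax":0,"ay":0,"az":0,"dx":0.7,"dy":0,"dz":-0.25,"hand":0},{"ax":0,"ay":0,"az":0,"dx":0.8,"dy":0,"dz":-0.3,"hand":0},{"ax":0,"ay":0,"az":0,"dx":0.8,"dy":0,"dz":-0.3,"hand":0}]' >/dev/null; python3 -c "from h import *;say()"
```

```text
28.6 [ 0.3971 -0.1488  0.1059] yaw -3.05 z [-0.339  0.017 -0.94 ] w -0.0 F 0.0 [0.6 0.7 0.3] q [-0.46  0.27  1.78 -0.14  1.4   1.21]
29.1 [ 0.4049 -0.1484  0.1022] yaw -3.01 z [-0.34   0.018 -0.94 ] w -0.0001 F 0.0 [-0.   0.4  0.5] q [-0.45  0.29  1.77 -0.14  1.4   1.21]
```

Now push in small steps, watching the force.

```bash
python3 -m handwheel '[{"ax":0,"ay":0,"az":0,"dx":0.1,"dy":0,"dz":0,"hand":0},{"ax":0,"ay":0,"az":0,"dx":0.2,"dy":0,"dz":-0.1,"hand":0},{"ax":0,"ay":0,"az":0,"dx":0.3,"dy":0,"dz":-0.1,"hand":0},{"ax":0,"ay":0,"az":0,"dx":0.3,"dy":0,"dz":-0.1,"hand":0}]' >/dev/null; python3 -c "from h import *;say()"
python3 -m handwheel '[{"ax":0,"ay":0,"az":0,"dx":0.1,"dy":0,"dz":0,"hand":0},{"ax":0,"ay":0,"az":0,"dx":0.2,"dy":0,"dz":-0.1,"hand":0},{"ax":0,"ay":0,"az":0,"dx":0.2,"dy":0,"dz":-0.1,"hand":0}]' >/dev/null; python3 -c "from h import *;say()"
python3 -m handwheel '[{"ax":0,"ay":0,"az":0,"dx":0.1,"dy":0,"dz":0,"hand":0},{"ax":0,"ay":0,"az":0,"dx":0.15,"dy":0,"dz":0,"hand":0},{"ax":0,"ay":0,"az":0,"dx":0.15,"dy":0,"dz":0,"hand":0}]' >/dev/null; python3 -c "from h import *;say()"
```

```text
29.43 [ 0.4077 -0.1484  0.1012] yaw -3.02 z [-0.34   0.018 -0.94 ] w -0.0001 F 0.0 [-0.5  0.2 -0.5] q [-0.45  0.3   1.76 -0.13  1.4   1.22]
29.68 [ 0.4098 -0.1484  0.1002] yaw -3.02 z [-0.34   0.018 -0.94 ] w -0.0002 F 0.0 [ 0.9 -0.8  0.5] q [-0.45  0.31  1.76 -0.13  1.4   1.22]
29.93 [ 0.4113 -0.1484  0.1003] yaw -3.02 z [-0.34   0.018 -0.94 ] w -0.0 F 0.0 [-0.6 -0.   0.3] q [-0.45  0.31  1.75 -0.13  1.4   1.22]
```

```bash
python3 -m handwheel '[{"ax":0,"ay":0,"az":0,"dx":0.1,"dy":0,"dz":0,"hand":0},{"ax":0,"ay":0,"az":0,"dx":0.15,"dy":0,"dz":-0.1,"hand":0},{"ax":0,"ay":0,"az":0,"dx":0.15,"dy":0,"dz":-0.1,"hand":0}]' >/dev/null; python3 -c "from h import *;say()"
python3 -m handwheel '[{"ax":0,"ay":0,"az":0,"dx":0.1,"dy":0,"dz":0,"hand":0},{"ax":0,"ay":0,"az":0,"dx":0.15,"dy":0,"dz":0,"hand":0},{"ax":0,"ay":0,"az":0,"dx":0.15,"dy":0,"dz":0,"hand":0}]' >/dev/null; python3 -c "from h import *;say()"
python3 - <<'E'
from h import *;import cv2
im=optics.read_camera("top");cv2.imwrite("pics/t5.png",im)
for c in (322,326,332): print(c,im[138:150,c].sum(1))
E
```

```text
30.18 [ 0.4127 -0.1484  0.0992] yaw -3.02 z [-0.34   0.018 -0.94 ] w 0.0 F 0.0 [ 0.4 -0.1 -0.3] q [-0.45  0.31  1.75 -0.13  1.4   1.22]
30.43 [ 0.4143 -0.1484  0.0993] yaw -3.02 z [-0.34   0.018 -0.94 ] w 0.0002 F 0.0 [0.6 0.4 0.6] q [-0.45  0.32  1.75 -0.13  1.4   1.22]
322 [338 351 338 281 227 204 203 201 191 200 205 194]
326 [192 155 154 169 167 148 149 156 168 163 163 201]
332 [290 284 282 270 263 252 235 234 215 200 183 169]
```

```bash
python3 -m handwheel '[{"ax":0,"ay":0,"az":0,"dx":0.1,"dy":0,"dz":0,"hand":0},{"ax":0,"ay":0,"az":0,"dx":0.15,"dy":0,"dz":-0.1,"hand":0},{"ax":0,"ay":0,"az":0,"dx":0.15,"dy":0,"dz":-0.1,"hand":0}]' >/dev/null; python3 -c "from h import *;say()"
python3 -m handwheel '[{"ax":0,"ay":0,"az":0,"dx":0.1,"dy":0,"dz":0,"hand":0},{"ax":0,"ay":0,"az":0,"dx":0.15,"dy":0,"dz":0,"hand":0},{"ax":0,"ay":0,"az":0,"dx":0.15,"dy":0,"dz":0,"hand":0}]' >/dev/null; python3 -c "from h import *;say()"
python3 -m handwheel '[{"ax":0,"ay":0,"az":0,"dx":0.1,"dy":0,"dz":0,"hand":0},{"ax":0,"ay":0,"az":0,"dx":0.15,"dy":0,"dz":-0.1,"hand":0},{"ax":0,"ay":0,"az":0,"dx":0.15,"dy":0,"dz":-0.1,"hand":0}]' >/dev/null; python3 -c "from h import *;say()"
```

```text
30.73 [ 0.4148 -0.1483  0.0986] yaw -3.02 z [-0.343  0.018 -0.939] w -0.0 F 2.2 [-2.7  0.2  3.6] q [-0.45  0.32  1.74 -0.13  1.4   1.22]
30.98 [ 0.4149 -0.1482  0.0986] yaw -3.02 z [-0.346  0.018 -0.938] w -0.0003 F 4.3 [-6.5  0.3  6.4] q [-0.44  0.32  1.74 -0.13  1.41  1.22]
31.23 [ 0.4149 -0.148   0.0986] yaw -3.02 z [-0.35   0.019 -0.937] w 0.0001 F 7.5 [-10.4   0.7  13.5] q [-0.44  0.32  1.74 -0.13  1.41  1.22]
```

The force rose to about 15 N without any motion, so the stone is already resting against the lip. I'll retreat and hand in.

```bash
python3 -m handwheel '[{"ax":0,"ay":0,"az":0,"dx":-0.5,"dy":0,"dz":0.2,"hand":0},{"ax":0,"ay":0,"az":0,"dx":-1.5,"dy":0,"dz":0.5,"hand":0},{"ax":0,"ay":0,"az":0,"dx":-2,"dy":0,"dz":2,"hand":0},{"ax":0,"ay":0,"az":0,"dx":-2,"dy":0,"dz":6,"hand":0},{"ax":0,"ay":0,"az":0,"dx":-2,"dy":0,"dz":10,"hand":0},{"ax":0,"ay":-5,"az":0,"dx":-2,"dy":-4,"dz":13,"hand":0},{"ax":0,"ay":-10,"az":0,"dx":-3,"dy":-8,"dz":14,"hand":0},{"ax":0,"ay":-15,"az":0,"dx":-4,"dy":-12,"dz":14,"hand":0},{"ax":0,"ay":-19,"az":0,"dx":-6,"dy":-16,"dz":14,"hand":0},{"ax":0,"ay":-19,"az":0,"dx":-8,"dy":-20,"dz":14,"hand":0},{"ax":0,"ay":-19,"az":0,"dx":-10,"dy":-24,"dz":14,"hand":0},{"ax":0,"ay":-19,"az":0,"dx":-12,"dy":-28,"dz":14,"hand":0}]' >/dev/null
python3 -m handwheel '[{"ax":0,"ay":0,"az":0,"dx":-2,"dy":-4,"dz":0,"hand":0},{"ax":0,"ay":0,"az":0,"dx":-4,"dy":-8,"dz":0,"hand":0},{"ax":0,"ay":0,"az":0,"dx":-4,"dy":-8,"dz":0,"hand":0},{"ax":0,"ay":0,"az":0,"dx":-4,"dy":-8,"dz":0,"hand":0}]' >/dev/null
python3 - <<'E'
from h import *;say();import cv2
im=optics.read_camera("top")
for c in (320,326,332): print(c,im[138:148,c].sum(1),im[198:212,c].sum(1))
b=cv2.imread("pics/t4.png");d=cv2.absdiff(im,b).max(2);d[:125]=0;d[240:]=0;n=(d>60).astype(np.uint8)
print("changed px",n[:,110:345].sum())
cv2.imwrite("pics/j.png",cv2.resize(im[100:240,100:420],None,fx=2.5,fy=2.5))
E
```

```text
32.57 [ 0.2656 -0.493   0.2369] yaw -3.09 z [-0.015  0.017 -1.   ] w -0.0002 F 0.0 [-0.2  0.3 -0. ] q [-1.23  0.19  1.55 -0.01  1.42  0.4 ]
320 [382 370 338 337 228 212 214 230 217 220] [224 230 220 187 163 157 170 275 306 316 312 302 299 296]
326 [379 370 348 425 233 217 218 218 214 219] [224 232 220 217 162 166 163 209 284 300 300 291 294 304]
332 [378 372 379 406 250 209 222 222 212 215] [214 223 226 221 158 156 145 184 303 293 298 300 294 297]
changed px 209
```

View pics/j.png

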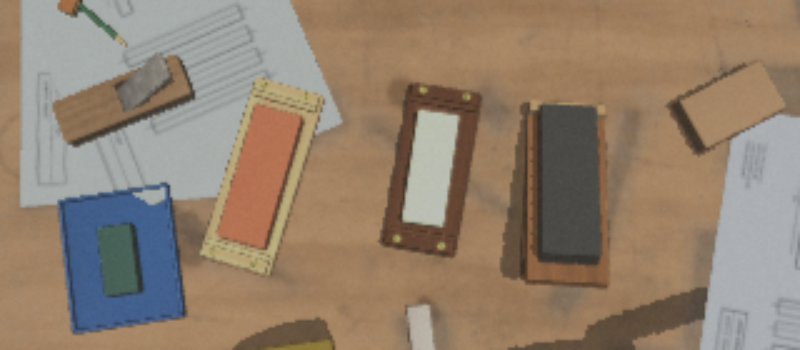

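The push moved the grey stone about 6 mm, and its far edge now overlaps the lip in the picture, which matches full contact. The other stones, the plane and the cork block are in place.

```bash
python3 -c "
from rig import workorder
print(workorder.finish_job())"
```

```text
the job is handed in; nothing more can be done
None
```

The job is handed in at about 33 s of the 112 s allowed: in the last picture all four stones looked flat and in their places, the grey one against the ramp lip after a nudge, and the plane and sanding block looked undisturbed; the hand-in returned no verdict.

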